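# Set the slice gap of a cheese slicer with a gauge blade

### The arm

A 6-joint arm with a two-finger parallel gripper is mounted at the origin on the work surface. World frame = base frame: x ahead of the robot, y to its left, z up, the work surface at z = 0. Lengths are in m, angles in rad, forces in N, time in s.
With the tool pointing down it reaches from about 0.4 to 0.825 m from the base axis. Payload 7 kg.
Tool frame: the origin (TCP) lies midway between the tips of the shut fingers; the grasp point (between the pads) lies 19 mm behind it; z points along the fingers, y is the line along which they close (so a half turn about z gives the same grasp; the last joint's range is limited). The gripper opens to 88 mm and grips with 3 to 60 N. Pads are 19 mm wide; open, the fingers measure 130 mm over their backs; the gripper's body (78 mm by 193 mm) begins 47 mm behind the grasp point.
Start: joints at [-0.902, 0.359, 0.012, 0, -1.224, -0.288], TCP at [0.251, -0.627, 0.227] pointing down, gripper open.
Joint ranges: [-3.07, 3.07], [-1.43, 2.12], [-1.02, 1.25], [-3.03, 1.67], [-3.05, -0], [-3.03, 3.03]. Speed limits (rad/s): [2.39, 2.39, 3.01, 3.14, 3.14, 3.14].

### API

Orientations are given as [roll, pitch, yaw] about the fixed x, y, z axes, in that order (R = Rz(yaw) Ry(pitch) Rx(roll)).
In Python, from station import get_state, grab_frame, calibration, job_done, boxes_of, regions_of, spot_point gives the robot as it stands. The module is installed in compiled form; this text tells all that it offers.
- The arm moves only by the tool arm_command, never from a script. Its argument "commands" is a list of rows, each an object of numbers: "tx", "ty", "tz": the shift along the tool's x, y, z each as a share of 25 cm, from -1 to 1; "twist": the turn about the tool's z as a share of 180 degrees, from -1 to 1. A call has exactly 8 rows; each row is the pose to reach, as a shift and turn from the pose commanded when the call began, along the tool's axes at that moment, turning the shorter way round; what a row does not reach only later rows make up. A row lasts 1/12 s, in which the tool goes at most 41.7 mm and 7.16 degrees, less where a joint would pass 70% of its speed; a pose out of reach is approached as far as the arm can. A call with a number of a shift or a turn outside -1 to 1 is refused whole. A call with a gripper value outside its range is refused whole. "claw" is the opening, from 0 (shut) to 1 (fully open), set as the call begins (left out, the last holds). The fingers move at their own pace and stop on an object; "grip_force" is the grip in N (left out, the last holds). Time passes only in rows, so rows that repeat a pose let the fingers close, or fill a call up. It gives the time, the measured TCP pose, the force, the opening and the grip force at its end, in the units of the state.
- get_state(): the state, without advancing time (a new reading comes with each control period).
- grab_frame(name): name is "scene" or "top"; returns the picture (384x512x3 uint8, red, green, blue); there is no depth.
- calibration(name): a dict with "camera_matrix" (3x3 intrinsics, pixels), "extrinsics" (4x4, takes a point from camera to world coordinates). Camera axes: x right, y down, z forward; pixel columns grow to the right and rows downward; lengths in m; the calibration is good to about 2 mm. A picture is of the moment at which its call begins. calibration takes no time and is no camera call.
- job_done(): hands the job in; it is judged then, once.
Trained networks look in the newest picture that a camera, given by its name, has taken for a name from the list of things; names that differ only in an ending like _2 or _b are one class to them, and where a whole thing is asked for, a point or a joint stands for the part that bears it (a point fixed in the world has none). Each returns a list of dicts, best first, with "score" (0 to 1); they miss things now and then, are a little off and sometimes report something else, mostly with a low value. They report only what shows in the picture. A call takes as long as a camera call. They do not tell look-alikes from the thing itself.
- boxes_of(query, camera): "rect" ([left, top, right, bottom] in pixels, round what is visible of it).
- regions_of(query, camera): "region" (384x512 bool, what is visible of it) and "rect" ([left, top, right, bottom] in pixels, round what is visible of it).
- spot_point(query, camera): "uv" ([column, row] in pixels: a listed point, or the origin of a listed thing).
The state is a dict: "t": time; "q": joint angles; "qd": joint speeds; "joint_efforts": joint torques, N m; "eef_pos": TCP position; "ee_rot": TCP orientation; "force": force on the tool from outside, world axes, zero at the start; "moment": the same for the moment, N m; "width": finger opening in m; "gripper_force": force on a finger pad.
Only numpy, scipy, OpenCV 4.12 (cv2) and the standard library are available. Lean on these libraries where they do the work, as an engineer would, in place of code of your own. Each camera call takes 0.05 s, during which the arm holds its last target. There are 200 camera calls.

### The job

Pick up the gauge blade by its orange handle and slide its flat tongue along the white bed under the raised blade of the cheese slicer, then turn the green knob clockwise, bit by bit, until the blade just drags on the gauge: check by pulling or pushing the handle, which should slide with about 10 N of resistance, neither freely nor clamped. Leave the gauge lying flat in the gap with that drag, let go of everything, and do not disturb the bottle, the cup or the jar.

Things in the scene. Friction and masses are not known exactly. Their poses are not given: they have to be found in the camera images.
- gauge_grip (a point): Loose gauge blade, 150 g, mostly in the handle: an orange upright handle block 50 mm long (x), 18 mm wide (y), 50 mm tall, with a flat aluminium tongue 40 mm wide and 6 mm thick running from it along +x, flush with its underside. This point is the block's centre, 25 mm above the underside; x points to the tip, z up. It starts flat on a grey tray (floor 4 mm above the table, rim 10 mm high).
- gauge_tip (a point): Middle of the front edge of the gauge's tongue, at its underside; 125 mm along x from the handle's centre and 25 mm below it. Same axes.
- gap (a point): Point on top of the slicer's white bed (20 mm above the table) straight below the middle of its blade. x is the direction in which the gauge goes in, y is along the blade, z up. The blade is 10 mm thick (x), 116 mm wide (y). At the start its edge is some 8 to 12 mm above the bed; how high exactly is unknown and cannot be told from the knob.
- beam (a point): Middle of the top of the steel crossbeam over the blade, 88 mm above the bed; beam 40 mm thick (x), 178 mm wide, on two posts 134 mm apart. The blade (blade_c0) yields upwards on a spring in its holder: about 1 N of preload, then 3.2 N per mm, so 8 N per rad of knob once it touches the gauge.
- bed: White bed plate, 240 (x) x 130 x 8 mm, fixed; origin in the centre of its underside, 60 mm before the gap point; axes as for the gap. The gauge slides stiffly between bed and blade, with a friction coefficient of 0.85 to 1.15 at each face: drag is about twice the blade's pressure, plus 1.5 N for the gauge's weight. Drag of 8 to 14 N is right.
- knob_grip (a point): Green bar on the adjusting knob, upright above the blade: 64 mm long (x), 14 mm wide (y), 36 mm tall; this point is on the turning axis, 119 mm above the bed, 16 mm below the bar's top and 20 mm above the black disc (52 mm across) it stands on. x runs along the bar to its white-marked end; z up.
- knob (a joint): Turn of the knob in rad, 0 to 5.5, growing clockwise seen from above; clockwise lowers the blade, 2.5 mm per rad. It stays where it is left (friction 0.12 N m). From its start it takes roughly 1 to 2.2 rad to bring the blade down onto the gauge.
- bottle: Bystander: water bottle, 62 mm across, 190 mm tall; origin in the centre of its foot.
- cup: Bystander: white sample cup, 68 mm across, 75 mm tall; origin in the centre of its foot.
- jar: Bystander: white jar with green lid, 64 mm across, 85 mm tall; origin in the centre of its foot.
Mind the look-alikes: they are no part of the job. Leave any red look-alike of the part that bears gauge_grip alone.

How it is judged:
On the way, in this order (a step that is already met when the one before it is completed fails the run):
1. the gauge's tongue lies under the blade, still loose (x of gauge_tip in the frame of gap above 0.008 m and z of gauge_tip in the frame of gap below 0.004 m and y of gauge_tip in the frame of gap between -0.045 and 0.045 m and contact force between gauge and bed above 0.5 N and contact force between gauge and blade_c0 below 0.5 N), for 0.2 s.
2. the drag is tried by hand: the fingers pull or push on the gauge while the blade presses on it rightly (contact force between the fingers and gauge above 1 N and x of gauge_tip in the frame of gap above 0.005 m and contact force between gauge and blade_c0 between 2 and 9.5 N), for 0.1 s.
At the end, for the whole second after the job is handed in: The gauge lies flat on the bed, its tip 5 to 80 mm past the blade's middle and within 48 mm of it sideways, the blade pressing on it with 2 to 9 N, at rest; knob at rest (x of gauge_tip in the frame of gap between 0.005 and 0.08 m and y of gauge_tip in the frame of gap between -0.048 and 0.048 m and z of gauge_tip in the frame of gap below 0.003 m and angle between gauge_tip's own z axis and vertical below 0.06 rad and linear speed of gauge below 0.01 m/s and velocity of joint knob below 0.05 rad/s and contact force between gauge and blade_c0 between 2 and 9 N); the robot touches nothing.
It fails at once if bottle, cup or jar pushed more than 30 mm (distance of any of bottle, cup, jar from where it was at the start of the episode above 0.03 m).
It fails at once if bottle, cup or jar tipped (angle between any of bottle, cup, jar's own z axis and vertical above 0.4 rad).
It also fails if it takes over 72 s, if anything falls off the work surface, if the arm or the gripper's body presses on something with over 40 N, if the wrist force passes 120 N, or if a joint passes its speed limit or range.

## Working session

There is one attempt and no reset: what is moved stays moved. The work goes in short steps, Python scripts to look and compute and a tool call to move; the robot and the scene stay as the last step left them, time stands still between calls to the robot, and variables do not carry over. Pictures are saved under pics/ and viewed, at most 10 in all, crops included, and the job is handed in when it is done.

Besides the shell and the picture viewer there is one more tool, called after "Request:" as name(argument=value, ...) on one line, values as JSON. arm_command: Moves the arm, as the interface text tells. Shift numbers are shares of 25 cm and turn numbers shares of 180 degrees, none past 1 either way. Its arguments: {"type":"object","properties":{"commands":{"type":"array"},"claw":{"type":"number"},"grip_force":{"type":"number"}},"required":["commands"]}

```bash
mkdir -p pics; cat > h.py <<'E'
import numpy as np, cv2
from station import *
def ray(cam,uv):
    c=calibration(cam);K=np.array(c["camera_matrix"]);T=np.array(c["extrinsics"])
    d=T[:3,:3]@np.linalg.inv(K)@np.array([uv[0],uv[1],1.]);return T[:3,3],d
def atz(cam,uv,z):
    o,d=ray(cam,uv);return o+d*(z-o[2])/d[2]
def proj(cam,p):
    c=calibration(cam);K=np.array(c["camera_matrix"]);T=np.linalg.inv(np.array(c["extrinsics"]))
    q=K@(T[:3,:3]@np.array(p)+T[:3,3]);return q[:2]/q[2]
E
python3 - <<'E'
from h import *
a=grab_frame("scene");b=grab_frame("top")
for n,i in(("scene",a),("top",b)): cv2.imwrite(f"pics/{n}0.png",cv2.resize(i[:,:,::-1],(800,600),interpolation=cv2.INTER_CUBIC))
z=dict(gauge_grip=.029,gauge_tip=.004,gap=.02,beam=.108,knob_grip=.139,bottle=0,cup=0,jar=0,bed=.012)
for c in("top","scene"):
    for q in z:
        for r in spot_point(q,c)[:3]: print(c,q,round(r["score"],2),np.round(r["uv"],1),np.round(atz(c,r["uv"],z[q]),3))
s=get_state();print(s["t"],s["eef_pos"],s["ee_rot"],s["force"],s["width"])
for c in("top","scene"):print(np.round(calibration(c)["extrinsics"],3))
E
```

```text
top gauge_grip 0.77 [163.5 311.3] [0.327 0.201 0.029]
top gauge_grip 0.74 [156.1 226. ] [0.498 0.219 0.029]
top gauge_tip 0.9 [178.6 170.8] [0.619 0.179 0.004]
top gauge_tip 0.65 [111.  337.3] [0.275 0.31  0.004]
top gap 0.68 [356.3 195.4] [ 0.559 -0.2    0.02 ]
top beam 0.93 [365.9 184.7] [ 0.567 -0.199  0.108]
top knob_grip 0.77 [373.5 185.3] [ 0.56  -0.205  0.139]
top bottle 0.91 [266.9  99.6] [ 0.78  -0.013  0.   ]
top bottle 0.46 [156.9 226.2] [0.5   0.223 0.   ]
top cup 0.82 [261.4 274.9] [0.396 0.003 0.   ]
top jar 0.65 [258.5 175.7] [0.607 0.007 0.   ]
top bed 0.57 [353.7 221.1] [ 0.506 -0.193  0.012]
top bed 0.56 [258.8 175.4] [0.606 0.007 0.012]
scene gauge_grip 0.92 [329.9 171.6] [0.489 0.207 0.029]
scene gauge_grip 0.72 [314.9 129.3] [0.327 0.207 0.029]
scene gauge_tip 0.93 [333.8 217.5] [0.615 0.187 0.004]
scene gauge_tip 0.56 [342.7 120.8] [0.276 0.309 0.004]
scene gap 0.79 [170.7 212.7] [ 0.555 -0.207  0.02 ]
scene beam 0.93 [166.3 192.1] [ 0.561 -0.204  0.108]
scene beam 0.47 [265.  287.4] [ 0.819 -0.022  0.108]
scene knob_grip 0.86 [168.3 182.3] [ 0.559 -0.194  0.139]
scene bottle 0.83 [261.4 290. ] [ 0.774 -0.019  0.   ]
scene cup 0.98 [248.4 164.3] [0.407 0.004 0.   ]
scene jar 0.55 [259.4 229.3] [0.62  0.001 0.   ]
scene bed 0.7 [179.9 196.4] [ 0.502 -0.184  0.012]
1.0 [ 0.25086463 -0.62662336  0.22654545] [ 3.14156762e+00 -1.91413303e-05 -2.76070974e+00] [-0.12488158 -0.02354315 -1.00257439] 0.08765229782741188
[[-0.012 -0.988  0.155  0.412]
 [-1.     0.008 -0.03   0.028]
 [ 0.028 -0.156 -0.987  0.992]
 [ 0.     0.     0.     1.   ]]
[[ 0.151  0.768 -0.623  1.144]
 [ 0.989 -0.11   0.104 -0.097]
 [ 0.012 -0.631 -0.776  0.824]
 [ 0.     0.     0.     1.   ]]
```

View pics/top0.png

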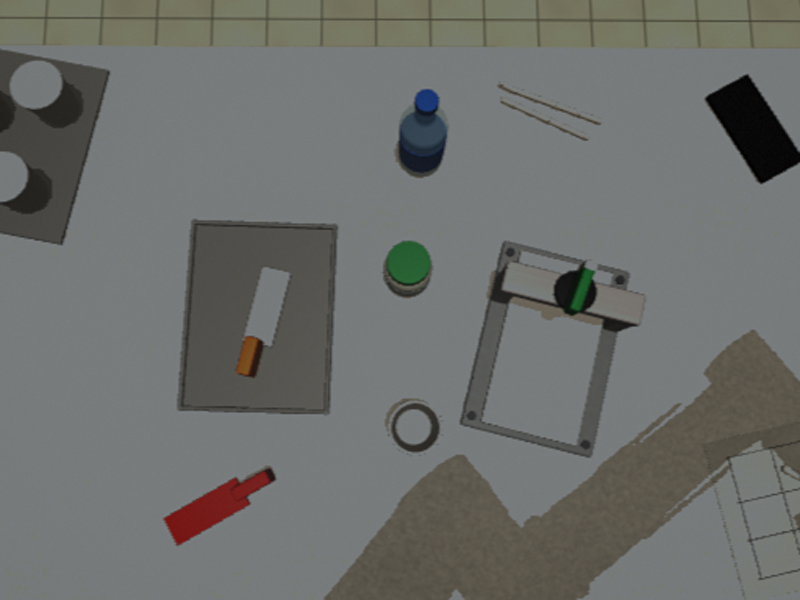

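View pics/scene0.png

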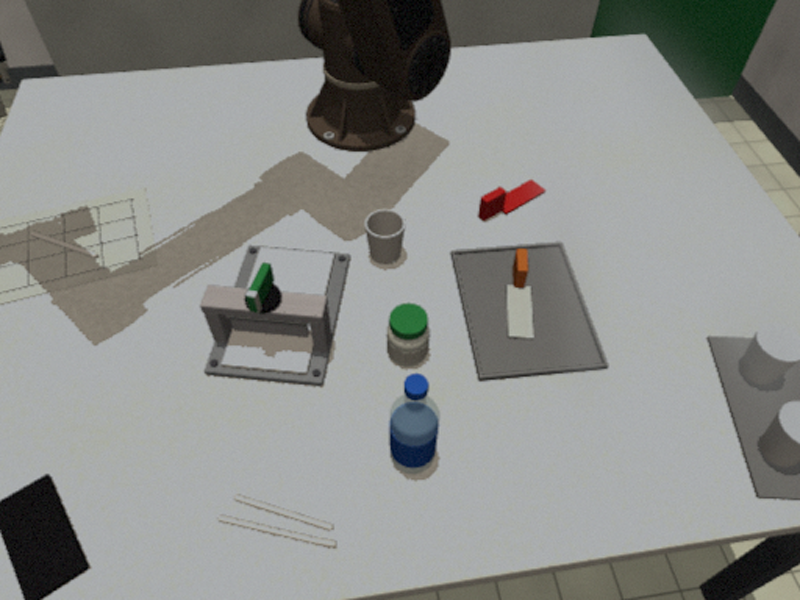

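The gauge with the orange handle is at about (249,356) in the top view and (521,268) in the scene view. The red look-alike is at about (220,505) top and (510,200) scene. The orange one, lying in the grey tray, fits the description. The slicer's beam is at (575,292) top, with the open side of its bed facing the robot.

Next I refine the poses and confirm with a crop.

```bash
python3 - <<'E'
from h import *
b=grab_frame("top");hsv=cv2.cvtColor(b,cv2.COLOR_RGB2HSV)
def quad(mask,z,n):
    cs,_=cv2.findContours(mask.astype(np.uint8),cv2.RETR_EXTERNAL,cv2.CHAIN_APPROX_NONE)
    c=max(cs,key=cv2.contourArea)[:,0,:].astype(float)
    w=np.array([atz("top",p,z)[:2] for p in c]).astype(np.float32)*1000
    r=cv2.minAreaRect(w);print(n,len(c),np.round(r[0],1),np.round(r[1],1),round(r[2],1));print(np.round(cv2.boxPoints(r)).tolist())
H,S,V=[hsv[...,i].astype(int) for i in range(3)]
def sub(m,x0,y0,x1,y1):
    o=np.zeros_like(m);o[y0:y1,x0:x1]=m[y0:y1,x0:x1];return o
s=.64
quad(sub((H<20)&(S>120),140,205,180,250),.054,"orange top")
quad(sub((S<60)&(V>130),150,165,190,225),.010,"tongue")
quad(sub((H>45)&(H<75)&(S>130),350,150,390,210),.155,"bar")
quad(sub((S<40)&(V>130),302,190,400,285),.020,"bed")
for q in("bed","gauge_grip","knob_grip","gauge_tip"):
  for r in regions_of(q,"top")[:3]:
    print(q,round(r["score"],2),r["rect"],r["region"].sum())
    if q=="bed" and r["rect"][0]>280: quad(r["region"],.02,"bedreg")
c=np.hstack([cv2.resize(b[160:260,130:210],(480,600),interpolation=3)[:600,:400],cv2.resize(b[145:295,290:420],(400,600),interpolation=3)])
cv2.imwrite("pics/crop1.png",c[:,:,::-1])
E
```

```text
orange top 63 [492.5 207.9] [24.3 49.2] 75.9
[[466.0, 202.0], [513.0, 190.0], [519.0, 214.0], [472.0, 226.0]]Traceback (most recent call last):
  File "<stdin>", line 13, in <module>
  File "<stdin>", line 5, in quad
ValueError: max() iterable argument is empty
```

```bash
cat > m.py <<'E'
from h import *
b=grab_frame("top");hsv=cv2.cvtColor(b,cv2.COLOR_RGB2HSV)
def quad(mask,z,n):
    cs,_=cv2.findContours(mask.astype(np.uint8),cv2.RETR_EXTERNAL,cv2.CHAIN_APPROX_NONE)
    if not cs: print(n,"none");return
    c=max(cs,key=cv2.contourArea)[:,0,:].astype(float)
    w=np.array([atz("top",p,z)[:2] for p in c]).astype(np.float32)*1000
    r=cv2.minAreaRect(w);print(n,len(c),np.round(r[0],1),np.round(r[1],1),round(r[2],1),np.round(cv2.boxPoints(r)).tolist())
H,S,V=[hsv[...,i].astype(int) for i in range(3)]
def sub(m,x0,y0,x1,y1):
    o=np.zeros_like(m);o[y0:y1,x0:x1]=m[y0:y1,x0:x1];return o
E
python3 - <<'E'
from m import *
print(hsv[190,170],hsv[190,130],hsv[240,350],hsv[240,320],hsv[230,300])
t=(int(V[190,170])+int(V[190,130]))//2
quad(sub((V>t)&((S<60)),150,165,190,225),.010,"tongue")
quad(sub((H>45)&(H<75)&(S>130),350,150,390,210),.155,"bar")
for q in("bed","gauge_grip","knob_grip"):
  for r in regions_of(q,"top")[:3]:
    print(q,round(r["score"],2),np.round(r["rect"]),r["region"].sum())
    if q=="bed" and r["rect"][0]>280: quad(r["region"],.02,"bedreg")
c=np.hstack([cv2.resize(b[160:260,130:196],(396,600),interpolation=3),cv2.resize(b[145:295,290:390],(400,600),interpolation=3)])
cv2.imwrite("pics/crop1.png",c[:,:,::-1])
E
```

```text
[ 96  10 124] [20 19 82] [ 96  10 125] [102  10 125] [102  10 126]
tongue 123 [564.1 194.8] [ 38.6 103.6] 76.3 [[509.0, 188.0], [610.0, 164.0], [619.0, 201.0], [518.0, 226.0]]
bar 61 [ 557.1 -197.3] [16.1 52.5] 70.9 [[530.0, -196.0], [579.0, -213.0], [585.0, -198.0], [535.0, -181.0]]
bed 0.56 [309. 162. 392. 285.] 5480
bedreg 276 [ 473.5 -175.3] [130.8 174.8] 75.3 [[372.0, -216.0], [541.0, -261.0], [575.0, -134.0], [406.0, -90.0]]
gauge_grip 0.96 [152. 170. 184. 244.] 1301
gauge_grip 0.84 [104. 302. 178. 346.] 1334
knob_grip 0.93 [355. 167. 383. 198.] 646
```

View pics/crop1.png

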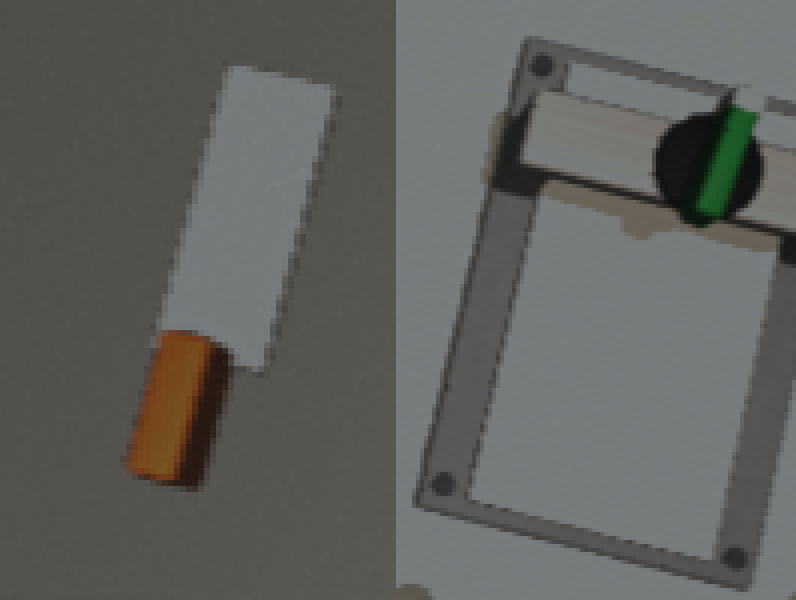

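The crop confirms it: the orange handle sits at the rear end of the white tongue, its top at about (175,405) in the crop. The bar's white-marked end points away from the robot. I now work out the slicer's yaw and the chained moves.

```bash
cat >> h.py <<'E'
def chain(poses,start=None):
    "poses: [x,y,z,yawdeg]; prints shares for each step"
    if start is None:
        s=get_state();start=[*s["eef_pos"],np.degrees(s["ee_rot"][2])]
    p=np.array(start,float)
    for q in poses:
        q=np.array(q,float);d=q-p;y=np.radians(p[3]);dy=(d[3]+180)%360-180
        tx=d[0]*np.cos(y)+d[1]*np.sin(y);ty=d[0]*np.sin(y)-d[1]*np.cos(y)
        print("tx %.3f ty %.3f tz %.3f twist %.4f |d| %.3f"%(tx/.25,ty/.25,-d[2]/.25,-dy/180,np.linalg.norm(d[:3])));p=q
E
python3 - <<'E'
from h import *
A,B,C=[atz("top",u,.02)[:2] for u in((294.75,270.5),(322.25,154.5),(377.25,292))]
for n,d in(("x",B-A),("y",C-A)):print(n,np.linalg.norm(d),np.degrees(np.arctan2(d[1],d[0])))
m=(A+C)/2;x=(B-A)/np.linalg.norm(B-A);print("bed",m+x*.12,"gap",m+x*.18)
chain([[.35,-.45,.25,-125],[.45,-.25,.25,-85],[.50,-.02,.25,-48],[.492,.212,.18,-13.8],[.492,.212,.08,-13.8],[.492,.212,.010,-13.8]])
E
```

```text
x 0.25341293335241627 -14.825980897076057
y 0.175165292359353 -105.14477376052864
bed [ 0.49704408 -0.18030321] gap [ 0.55504653 -0.19565626]
tx -0.631 ty 0.509 tz -0.094 twist -0.1844 |d| 0.204
tx -0.885 ty 0.131 tz -0.000 twist -0.2222 |d| 0.224
tx -0.899 ty -0.279 tz -0.000 twist -0.2056 |d| 0.235
tx -0.711 ty -0.597 tz 0.280 twist -0.1900 |d| 0.242
tx 0.000 ty -0.000 tz 0.400 twist -0.0000 |d| 0.100
tx 0.000 ty -0.000 tz 0.280 twist -0.0000 |d| 0.070
```

Request:
arm_command(commands=[{"tx":-0.63,"ty":0.51,"tz":-0.095,"twist":-0.184},{"tx":-0.63,"ty":0.51,"tz":-0.095,"twist":-0.184},{"tx":-0.63,"ty":0.51,"tz":-0.095,"twist":-0.184},{"tx":-0.63,"ty":0.51,"tz":-0.095,"twist":-0.184},{"tx":-0.63,"ty":0.51,"tz":-0.095,"twist":-0.184},{"tx":-0.63,"ty":0.51,"tz":-0.095,"twist":-0.184},{"tx":-0.63,"ty":0.51,"tz":-0.095,"twist":-0.184},{"tx":-0.63,"ty":0.51,"tz":-0.095,"twist":-0.184}], claw=1)

```text
t: 1.92
eef_pos: [0.3499, -0.4496, 0.2506]
ee_rot: [-3.141, -0.0, -2.182]
force: [-0.4, 0.4, 0.0]
width: 0.0874
gripper_force: 0.0
```

Request:
arm_command(commands=[{"tx":-0.885,"ty":0.13,"tz":0,"twist":-0.222},{"tx":-0.885,"ty":0.13,"tz":0,"twist":-0.222},{"tx":-0.885,"ty":0.13,"tz":0,"twist":-0.222},{"tx":-0.885,"ty":0.13,"tz":0,"twist":-0.222},{"tx":-0.885,"ty":0.13,"tz":0,"twist":-0.222},{"tx":-0.885,"ty":0.13,"tz":0,"twist":-0.222},{"tx":-0.885,"ty":0.13,"tz":0,"twist":-0.222},{"tx":-0.885,"ty":0.13,"tz":0,"twist":-0.222}])

```text
t: 2.58
eef_pos: [0.4503, -0.2502, 0.25]
ee_rot: [3.141, 0.0, -1.486]
force: [-0.2, -0.4, -0.6]
width: 0.0877
gripper_force: 0.0
```

Request:
arm_command(commands=[{"tx":-0.9,"ty":-0.28,"tz":0,"twist":-0.206},{"tx":-0.9,"ty":-0.28,"tz":0,"twist":-0.206},{"tx":-0.9,"ty":-0.28,"tz":0,"twist":-0.206},{"tx":-0.9,"ty":-0.28,"tz":0,"twist":-0.206},{"tx":-0.9,"ty":-0.28,"tz":0,"twist":-0.206},{"tx":-0.9,"ty":-0.28,"tz":0,"twist":-0.206},{"tx":-0.9,"ty":-0.28,"tz":0,"twist":-0.206},{"tx":-0.9,"ty":-0.28,"tz":0,"twist":-0.206}])

```text
t: 3.25
eef_pos: [0.501, -0.0201, 0.2499]
ee_rot: [3.141, 0.0, -0.84]
force: [-0.3, -0.8, -0.3]
width: 0.0877
gripper_force: 0.0
```

Request:
arm_command(commands=[{"tx":-0.71,"ty":-0.6,"tz":0.28,"twist":-0.19},{"tx":-0.71,"ty":-0.6,"tz":0.28,"twist":-0.19},{"tx":-0.71,"ty":-0.6,"tz":0.28,"twist":-0.19},{"tx":-0.71,"ty":-0.6,"tz":0.28,"twist":-0.19},{"tx":-0.71,"ty":-0.6,"tz":0.28,"twist":-0.19},{"tx":-0.71,"ty":-0.6,"tz":0.28,"twist":-0.19},{"tx":-0.71,"ty":-0.6,"tz":0.28,"twist":-0.19},{"tx":-0.71,"ty":-0.6,"tz":0.28,"twist":-0.19}])

```text
t: 3.92
eef_pos: [0.4937, 0.2117, 0.1791]
ee_rot: [3.139, 0.001, -0.243]
force: [0.7, 0.2, -0.0]
width: 0.0878
gripper_force: 0.0
```

Request:
arm_command(commands=[{"tz":0.1},{"tz":0.2},{"tz":0.3},{"tz":0.4},{"tz":0.5},{"tz":0.58},{"tz":0.64},{"tz":0.668}])

```text
invalid input
```

Request:
arm_command(commands=[{"tz":0},{"tz":0},{"tz":0},{"tz":0},{"tz":0},{"tz":0},{"tz":0},{"tz":0}], claw=0, grip_force=30)

```text
invalid input
```

Request:
arm_command(commands=[{"tx":0,"ty":0,"twist":0,"tz":0.1},{"tx":0,"ty":0,"twist":0,"tz":0.2},{"tx":0,"ty":0,"twist":0,"tz":0.3},{"tx":0,"ty":0,"twist":0,"tz":0.4},{"tx":0,"ty":0,"twist":0,"tz":0.5},{"tx":0,"ty":0,"twist":0,"tz":0.58},{"tx":0,"ty":0,"twist":0,"tz":0.64},{"tx":0,"ty":0,"twist":0,"tz":0.668}])

```text
t: 4.58
eef_pos: [0.4934, 0.2093, 0.0117]
ee_rot: [3.139, 0.002, -0.246]
force: [0.1, -0.5, -0.5]
width: 0.0875
gripper_force: 0.0
```

Request:
arm_command(commands=[{"tx":0,"ty":0,"twist":0,"tz":0},{"tx":0,"ty":0,"twist":0,"tz":0},{"tx":0,"ty":0,"twist":0,"tz":0},{"tx":0,"ty":0,"twist":0,"tz":0},{"tx":0,"ty":0,"twist":0,"tz":0},{"tx":0,"ty":0,"twist":0,"tz":0},{"tx":0,"ty":0,"twist":0,"tz":0},{"tx":0,"ty":0,"twist":0,"tz":0}], claw=0, grip_force=30)

```text
t: 5.25
eef_pos: [0.4935, 0.2127, 0.0136]
ee_rot: [-3.141, -0.0, -0.241]
force: [0.1, -0.3, 0.2]
width: 0.0399
gripper_force: 0.0
```

Request:
arm_command(commands=[{"tx":0,"ty":0,"twist":0,"tz":0},{"tx":0,"ty":0,"twist":0,"tz":0},{"tx":0,"ty":0,"twist":0,"tz":0},{"tx":0,"ty":0,"twist":0,"tz":0},{"tx":0,"ty":0,"twist":0,"tz":0},{"tx":0,"ty":0,"twist":0,"tz":0},{"tx":0,"ty":0,"twist":0,"tz":0},{"tx":0,"ty":0,"twist":0,"tz":0}])

```text
t: 5.92
eef_pos: [0.4935, 0.2125, 0.0133]
ee_rot: [3.142, 0.0, -0.241]
force: [-0.3, 0.4, 0.4]
width: 0.0179
gripper_force: 30.0
```

```bash
python3 - <<'E'
from h import *
chain([[.493,.212,.16,-13.9],[.45,.02,.16,-14.4],[.405,-.160,.16,-14.8],[.405,-.160,.04,-14.8]])
E
```

```text
tx -0.001 ty 0.002 tz -0.587 twist 0.0004 |d| 0.147
tx 0.018 ty 0.787 tz -0.000 twist 0.0028 |d| 0.197
tx 0.005 ty 0.742 tz -0.000 twist 0.0022 |d| 0.186
tx 0.000 ty -0.000 tz 0.480 twist -0.0000 |d| 0.120
```

Gripped at 17.9 mm, as expected for the handle. Lifting and carrying.

Request:
arm_command(commands=[{"tx":0,"ty":0,"twist":0,"tz":-0.05},{"tx":0,"ty":0,"twist":0,"tz":-0.13},{"tx":0,"ty":0,"twist":0,"tz":-0.23},{"tx":0,"ty":0,"twist":0,"tz":-0.33},{"tx":0,"ty":0,"twist":0,"tz":-0.43},{"tx":0,"ty":0,"twist":0,"tz":-0.52},{"tx":0,"ty":0,"twist":0,"tz":-0.57},{"tx":0,"ty":0,"twist":0,"tz":-0.587}])

```text
t: 6.58
eef_pos: [0.4944, 0.2131, 0.1624]
ee_rot: [-3.139, -0.002, -0.241]
force: [0.9, 0.1, -0.9]
width: 0.018
gripper_force: 30.0
```

Request:
arm_command(commands=[{"tx":0,"ty":0.06,"twist":0,"tz":0},{"tx":0,"ty":0.16,"twist":0,"tz":0},{"tx":0.005,"ty":0.27,"twist":0,"tz":0},{"tx":0.01,"ty":0.38,"twist":0,"tz":0},{"tx":0.01,"ty":0.49,"twist":0.003,"tz":0},{"tx":0.015,"ty":0.6,"twist":0.003,"tz":0},{"tx":0.018,"ty":0.7,"twist":0.003,"tz":0},{"tx":0.018,"ty":0.787,"twist":0.003,"tz":0}])

```text
t: 7.25
eef_pos: [0.4491, 0.0183, 0.1587]
ee_rot: [3.14, 0.002, -0.251]
force: [0.3, 0.3, -1.4]
width: 0.0181
gripper_force: 30.0
```

Request:
arm_command(commands=[{"tx":0,"ty":0.11,"twist":0,"tz":0},{"tx":0,"ty":0.22,"twist":0,"tz":0},{"tx":0.005,"ty":0.33,"twist":0,"tz":0},{"tx":0.005,"ty":0.44,"twist":0,"tz":0},{"tx":0.005,"ty":0.55,"twist":0.002,"tz":0},{"tx":0.005,"ty":0.65,"twist":0.002,"tz":0},{"tx":0.005,"ty":0.72,"twist":0.002,"tz":0},{"tx":0.005,"ty":0.742,"twist":0.002,"tz":0}])

```text
t: 7.92
eef_pos: [0.4039, -0.1616, 0.1587]
ee_rot: [3.141, 0.003, -0.259]
force: [-0.6, -0.3, -1.7]
width: 0.018
gripper_force: 30.0
```

Request:
arm_command(commands=[{"tx":0,"ty":0,"twist":0,"tz":0.05},{"tx":0,"ty":0,"twist":0,"tz":0.12},{"tx":0,"ty":0,"twist":0,"tz":0.2},{"tx":0,"ty":0,"twist":0,"tz":0.28},{"tx":0,"ty":0,"twist":0,"tz":0.36},{"tx":0,"ty":0,"twist":0,"tz":0.42},{"tx":0,"ty":0,"twist":0,"tz":0.46},{"tx":0,"ty":0,"twist":0,"tz":0.48}])

```text
t: 8.58
eef_pos: [0.4043, -0.1595, 0.038]
ee_rot: [3.141, 0.004, -0.257]
force: [-0.4, -0.3, -0.2]
width: 0.0177
gripper_force: 30.0
```

```bash
python3 - <<'E'
from h import *
for c in("top","scene"):
    a=grab_frame(c)
    for q,z in(("gauge_tip",.033),("gap",.02)):
        for r in spot_point(q,c)[:2]:print(c,q,round(r["score"],2),np.round(r["uv"],1),np.round(atz(c,r["uv"],z),3))
    if c=="scene": cv2.imwrite("pics/s2.png",cv2.resize(a[130:280,90:290],(800,600),interpolation=3)[:,:,::-1])
s=get_state();print(s["eef_pos"],s["ee_rot"],s["force"],s["width"])
E
```

```text
top gauge_tip 0.9 [107.1 336.3] [0.281 0.309 0.033]
top gauge_tip 0.81 [356.  208.2] [ 0.531 -0.195  0.033]
top gap 0.64 [355.2 194.1] [ 0.562 -0.197  0.02 ]
scene gauge_tip 0.82 [340.6 119.4] [0.3   0.29  0.033]
scene gap 0.89 [172.2 213.1] [ 0.557 -0.203  0.02 ]
[ 0.40654557 -0.15961324  0.04067499] [-3.14127497e+00 -1.16947465e-03 -2.56739445e-01] [-0.05533681 -0.17567936 -1.51869305] 0.01819251726909882
```

View pics/s2.png

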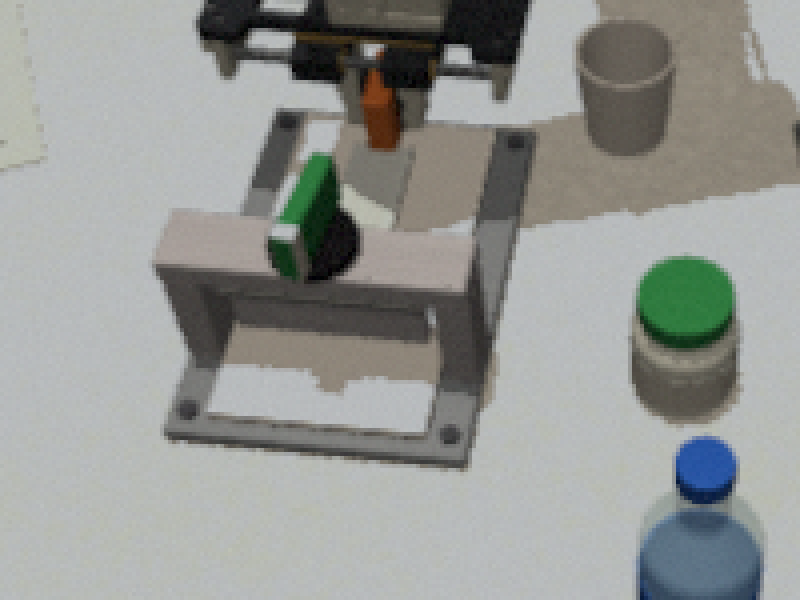

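The picture shows the gauge level over the bed, handle at about (380,120), tongue heading into the frame, with the cup, jar and bottle untouched. Lowering onto the bed and releasing so it settles flat.

Request:
arm_command(commands=[{"tx":0,"ty":0,"twist":0,"tz":0.008},{"tx":0,"ty":0,"twist":0,"tz":0.016},{"tx":0,"ty":0,"twist":0,"tz":0.024},{"tx":0,"ty":0,"twist":0,"tz":0.03},{"tx":0,"ty":0,"twist":0,"tz":0.034},{"tx":0,"ty":0,"twist":0,"tz":0.038},{"tx":0,"ty":0,"twist":0,"tz":0.041},{"tx":0,"ty":0,"twist":0,"tz":0.043}])

```text
t: 9.55
eef_pos: [0.406, -0.1597, 0.0292]
ee_rot: [3.142, 0.0, -0.257]
force: [-2.4, 1.8, 11.2]
width: 0.0178
gripper_force: 30.0
```

Request:
arm_command(commands=[{"tx":0,"ty":0,"twist":0,"tz":0},{"tx":0,"ty":0,"twist":0,"tz":0},{"tx":0,"ty":0,"twist":0,"tz":0},{"tx":0,"ty":0,"twist":0,"tz":0},{"tx":0,"ty":0,"twist":0,"tz":0},{"tx":0,"ty":0,"twist":0,"tz":0},{"tx":0,"ty":0,"twist":0,"tz":0},{"tx":0,"ty":0,"twist":0,"tz":0}], claw=0.5)

```text
t: 10.22
eef_pos: [0.4061, -0.1597, 0.0293]
ee_rot: [-3.142, -0.0, -0.257]
force: [0.7, 0.1, -0.3]
width: 0.0434
gripper_force: 0.0
```

Request:
arm_command(commands=[{"tx":0,"ty":0,"twist":0,"tz":0},{"tx":0,"ty":0,"twist":0,"tz":0},{"tx":0,"ty":0,"twist":0,"tz":0},{"tx":0,"ty":0,"twist":0,"tz":0},{"tx":0,"ty":0,"twist":0,"tz":0},{"tx":0,"ty":0,"twist":0,"tz":0},{"tx":0,"ty":0,"twist":0,"tz":0},{"tx":0,"ty":0,"twist":0,"tz":0}], claw=0, grip_force=15)

```text
t: 10.88
eef_pos: [0.4061, -0.1597, 0.0293]
ee_rot: [-3.142, -0.0, -0.257]
force: [0.1, -0.1, -0.3]
width: 0.0182
gripper_force: 15.0
```

Request:
arm_command(commands=[{"tx":0.015,"ty":0,"twist":0,"tz":0},{"tx":0.03,"ty":0,"twist":0,"tz":0},{"tx":0.05,"ty":0,"twist":0,"tz":0},{"tx":0.07,"ty":0,"twist":0,"tz":0},{"tx":0.09,"ty":0,"twist":0,"tz":0},{"tx":0.11,"ty":0,"twist":0,"tz":0},{"tx":0.13,"ty":0,"twist":0,"tz":0},{"tx":0.15,"ty":0,"twist":0,"tz":0}])

```text
t: 11.55
eef_pos: [0.4423, -0.1694, 0.0293]
ee_rot: [3.141, 0.001, -0.257]
force: [-4.7, 0.6, 5.6]
width: 0.0179
gripper_force: 15.0
```

Request:
arm_command(commands=[{"tx":0.015,"ty":0,"twist":0,"tz":0},{"tx":0.03,"ty":0,"twist":0,"tz":0},{"tx":0.05,"ty":0,"twist":0,"tz":0},{"tx":0.07,"ty":0,"twist":0,"tz":0},{"tx":0.09,"ty":0,"twist":0,"tz":0},{"tx":0.11,"ty":0,"twist":0,"tz":0},{"tx":0.12,"ty":0,"twist":0,"tz":0},{"tx":0.12,"ty":0,"twist":0,"tz":0}])

```text
t: 12.22
eef_pos: [0.4723, -0.1771, 0.0293]
ee_rot: [3.142, -0.001, -0.257]
force: [-0.2, -1.4, 2.5]
width: 0.0181
gripper_force: 15.0
```

Request:
arm_command(commands=[{"tx":0,"ty":0,"twist":0,"tz":0},{"tx":0,"ty":0,"twist":0,"tz":0},{"tx":0,"ty":0,"twist":0,"tz":0},{"tx":0,"ty":0,"twist":0,"tz":0},{"tx":0,"ty":0,"twist":0,"tz":0},{"tx":0,"ty":0,"twist":0,"tz":0},{"tx":0,"ty":0,"twist":0,"tz":0},{"tx":0,"ty":0,"twist":0,"tz":0}], claw=0.5)

```text
t: 12.88
eef_pos: [0.4714, -0.1768, 0.0293]
ee_rot: [-3.142, -0.0, -0.257]
force: [0.1, -0.7, 0.1]
width: 0.0438
gripper_force: 0.0
```

Request:
arm_command(commands=[{"tx":0,"ty":0,"twist":0,"tz":-0.05},{"tx":0,"ty":0,"twist":0,"tz":-0.13},{"tx":0,"ty":0,"twist":0,"tz":-0.23},{"tx":0,"ty":0,"twist":0,"tz":-0.33},{"tx":0,"ty":0,"twist":0,"tz":-0.43},{"tx":0,"ty":0,"twist":0,"tz":-0.52},{"tx":0,"ty":0,"twist":0,"tz":-0.57},{"tx":0,"ty":0,"twist":0,"tz":-0.6}])

```text
t: 13.55
eef_pos: [0.4722, -0.1769, 0.1814]
ee_rot: [-3.141, -0.003, -0.257]
force: [1.1, -0.7, -1.1]
width: 0.0439
gripper_force: 0.0
```

```bash
python3 - <<'E'
from m import *
quad(sub((H<20)&(S>120),290,190,400,290),.070,"orange")
quad(sub((H>45)&(H<75)&(S>130),350,150,390,210),.155,"bar")
a=grab_frame("scene")
cv2.imwrite("pics/s3.png",cv2.resize(np.vstack([a[140:240,110:270],b[165:265,290:450]]),(480,600),interpolation=3)[:,:,::-1])
chain([[.561,-.200,.175,-18],[.561,-.200,.125,-18]])
E
```

```text
orange none
bar none
tx 0.368 ty -0.001 tz 0.021 twist 0.0182 |d| 0.092
tx 0.000 ty -0.000 tz 0.200 twist -0.0000 |d| 0.050
```

View pics/s3.png

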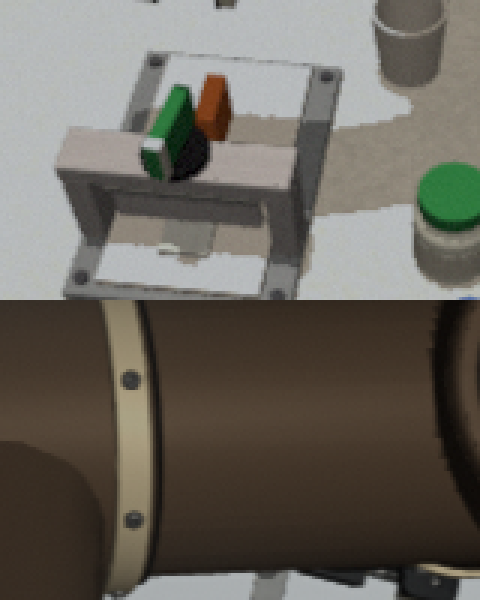

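The scene view shows the tongue's tip coming out past the blade at about (185,250), still lying flat with the blade loose. The top camera is hidden by the arm. Now to the knob.

Request:
arm_command(commands=[{"tx":0.05,"ty":0,"twist":0.005,"tz":0},{"tx":0.1,"ty":0,"twist":0.01,"tz":0},{"tx":0.16,"ty":0,"twist":0.015,"tz":0},{"tx":0.22,"ty":0,"twist":0.02,"tz":0},{"tx":0.28,"ty":0,"twist":0.02,"tz":0},{"tx":0.33,"ty":0,"twist":0.02,"tz":0},{"tx":0.36,"ty":0,"twist":0.02,"tz":0},{"tx":0.368,"ty":0,"twist":0.02,"tz":0}])

```text
t: 14.32
eef_pos: [0.561, -0.2005, 0.1773]
ee_rot: [3.141, 0.003, -0.32]
force: [-0.2, -0.2, -0.4]
width: 0.0438
gripper_force: 0.0
```

Request:
arm_command(commands=[{"tx":0,"ty":0,"twist":0,"tz":0.03},{"tx":0,"ty":0,"twist":0,"tz":0.06},{"tx":0,"ty":0,"twist":0,"tz":0.09},{"tx":0,"ty":0,"twist":0,"tz":0.12},{"tx":0,"ty":0,"twist":0,"tz":0.15},{"tx":0,"ty":0,"twist":0,"tz":0.18},{"tx":0,"ty":0,"twist":0,"tz":0.2},{"tx":0,"ty":0,"twist":0,"tz":0.215}])

```text
t: 14.98
eef_pos: [0.56, -0.2001, 0.1247]
ee_rot: [3.141, 0.001, -0.32]
force: [0.7, 0.5, 0.1]
width: 0.0439
gripper_force: 0.0
```

Request:
arm_command(commands=[{"tx":0,"ty":0,"twist":0,"tz":0},{"tx":0,"ty":0,"twist":0,"tz":0},{"tx":0,"ty":0,"twist":0,"tz":0},{"tx":0,"ty":0,"twist":0,"tz":0},{"tx":0,"ty":0,"twist":0,"tz":0},{"tx":0,"ty":0,"twist":0,"tz":0},{"tx":0,"ty":0,"twist":0,"tz":0},{"tx":0,"ty":0,"twist":0,"tz":0}], claw=0, grip_force=20)

```text
t: 15.65
eef_pos: [0.5608, -0.199, 0.126]
ee_rot: [-3.14, -0.001, -0.32]
force: [-0.8, 7.0, 2.2]
width: 0.0138
gripper_force: 19.8
```

```bash
python3 - <<'E'
from h import *
s=get_state();print(s["eef_pos"],s["ee_rot"],s["force"],s["moment"],s["q"])
E
```

```text
[ 0.56076925 -0.19901676  0.12599263] [-3.13984715e+00 -7.38346101e-04 -3.19734604e-01] [-0.80269077  6.95960107  2.19775824] [ 2.43751326  0.27735574 -0.05849885] [-0.01380871  0.31138007 -0.30278117 -0.00176607 -0.95540605  1.26588971]
```

Request:
arm_command(commands=[{"tx":0,"ty":-0.004,"twist":0.02,"tz":0},{"tx":0,"ty":-0.004,"twist":0.045,"tz":0},{"tx":0,"ty":-0.004,"twist":0.07,"tz":0},{"tx":0,"ty":-0.004,"twist":0.1,"tz":0},{"tx":0,"ty":-0.004,"twist":0.13,"tz":0},{"tx":0,"ty":-0.004,"twist":0.16,"tz":0},{"tx":0,"ty":-0.004,"twist":0.19,"tz":0},{"tx":0,"ty":-0.004,"twist":0.207,"tz":0}])

```text
t: 16.32
eef_pos: [0.5619, -0.1975, 0.126]
ee_rot: [-3.138, 0.0, -0.975]
force: [2.7, 10.1, 0.9]
width: 0.0139
gripper_force: 20.0
```

```bash
python3 - <<'E'
from h import *
s=get_state();print(s["eef_pos"],s["ee_rot"],s["force"],s["moment"],s["width"])
E
```

```text
[ 0.56189617 -0.19746225  0.12598374] [-3.13831626e+00  1.41016813e-04 -9.74661831e-01] [ 2.71132871 10.10094751  0.89372935] [ 3.54328503 -0.64209477  0.14727938] 0.01385990356253562
```

Request:
arm_command(commands=[{"tx":-0.004,"ty":-0.005,"twist":0.02,"tz":0},{"tx":-0.004,"ty":-0.005,"twist":0.045,"tz":0},{"tx":-0.004,"ty":-0.005,"twist":0.07,"tz":0},{"tx":-0.004,"ty":-0.005,"twist":0.1,"tz":0},{"tx":-0.004,"ty":-0.005,"twist":0.13,"tz":0},{"tx":-0.004,"ty":-0.005,"twist":0.16,"tz":0},{"tx":-0.004,"ty":-0.005,"twist":0.19,"tz":0},{"tx":-0.004,"ty":-0.005,"twist":0.207,"tz":0}])

```text
t: 16.98
eef_pos: [0.5638, -0.1968, 0.126]
ee_rot: [-3.137, 0.001, -1.625]
force: [7.9, 3.0, -4.3]
width: 0.0139
gripper_force: 20.0
```

Request:
arm_command(commands=[{"tx":0,"ty":0,"twist":0,"tz":0},{"tx":0,"ty":0,"twist":0,"tz":0},{"tx":0,"ty":0,"twist":0,"tz":0},{"tx":0,"ty":0,"twist":0,"tz":0},{"tx":0,"ty":0,"twist":0,"tz":0},{"tx":0,"ty":0,"twist":0,"tz":0},{"tx":0,"ty":0,"twist":0,"tz":0},{"tx":0,"ty":0,"twist":0,"tz":0}], claw=0.5)

```text
t: 17.65
eef_pos: [0.561, -0.1978, 0.1255]
ee_rot: [3.141, -0.0, -1.62]
force: [0.4, 0.5, -0.5]
width: 0.0434
gripper_force: 0.0
```

```bash
python3 - <<'E'
from h import *
chain([[.562,-.1985,.18,-92.5],[.473,-.177,.18,-40],[.473,-.177,.10,-14.8],[.473,-.177,.0315,-14.8]])
E
```

```text
tx 0.003 ty -0.004 tz -0.218 twist -0.0019 |d| 0.054
tx -0.070 ty 0.359 tz -0.000 twist -0.2917 |d| 0.092
tx 0.000 ty -0.000 tz 0.320 twist -0.1400 |d| 0.080
tx 0.000 ty -0.000 tz 0.274 twist -0.0000 |d| 0.069
```

Request:
arm_command(commands=[{"tx":0,"ty":0,"twist":0,"tz":-0.06},{"tx":0,"ty":0,"twist":0,"tz":-0.13},{"tx":0,"ty":0,"twist":0,"tz":-0.22},{"tx":-0.01,"ty":0.06,"twist":-0.03,"tz":-0.22},{"tx":-0.03,"ty":0.15,"twist":-0.06,"tz":-0.22},{"tx":-0.05,"ty":0.25,"twist":-0.09,"tz":-0.22},{"tx":-0.06,"ty":0.33,"twist":-0.12,"tz":-0.22},{"tx":-0.067,"ty":0.355,"twist":-0.15,"tz":-0.22}])

```text
t: 18.32
eef_pos: [0.4705, -0.1763, 0.1807]
ee_rot: [3.141, 0.001, -1.145]
force: [0.2, 1.1, -0.1]
width: 0.0443
gripper_force: 0.0
```

Request:
arm_command(commands=[{"tx":0,"ty":0,"twist":-0.035,"tz":0.04},{"tx":0,"ty":0,"twist":-0.07,"tz":0.08},{"tx":0,"ty":0,"twist":-0.105,"tz":0.12},{"tx":0,"ty":0,"twist":-0.14,"tz":0.16},{"tx":0,"ty":0,"twist":-0.175,"tz":0.2},{"tx":0,"ty":0,"twist":-0.21,"tz":0.24},{"tx":0,"ty":0,"twist":-0.245,"tz":0.27},{"tx":0,"ty":0,"twist":-0.28,"tz":0.28}])

```text
t: 18.98
eef_pos: [0.4725, -0.1765, 0.1094]
ee_rot: [3.141, 0.002, -0.264]
force: [-0.2, 0.3, 0.2]
width: 0.0443
gripper_force: 0.0
```

```bash
python3 - <<'E'
from h import *
s=get_state();print(s["eef_pos"],np.degrees(s["ee_rot"][2]))
chain([[.4725,-.177,.0315,-14.8]])
E
```

```text
[ 0.47254365 -0.17653682  0.10940001] -15.137052122722272
tx 0.000 ty 0.002 tz 0.312 twist -0.0019 |d| 0.078
```

Request:
arm_command(commands=[{"tx":0,"ty":0,"twist":0,"tz":0.06},{"tx":0,"ty":0,"twist":0,"tz":0.12},{"tx":0,"ty":0,"twist":0,"tz":0.18},{"tx":0,"ty":0,"twist":0,"tz":0.22},{"tx":0,"ty":0,"twist":0,"tz":0.26},{"tx":0,"ty":0,"twist":0,"tz":0.29},{"tx":0,"ty":0,"twist":0,"tz":0.31},{"tx":0,"ty":0,"twist":0,"tz":0.312}])

```text
t: 19.65
eef_pos: [0.4729, -0.1766, 0.0318]
ee_rot: [3.141, 0.001, -0.27]
force: [0.7, 0.1, -0.5]
width: 0.044
gripper_force: 0.0
```

Request:
arm_command(commands=[{"tx":0,"ty":0,"twist":0,"tz":0},{"tx":0,"ty":0,"twist":0,"tz":0},{"tx":0,"ty":0,"twist":0,"tz":0},{"tx":0,"ty":0,"twist":0,"tz":0},{"tx":0,"ty":0,"twist":0,"tz":0},{"tx":0,"ty":0,"twist":0,"tz":0},{"tx":0,"ty":0,"twist":0,"tz":0},{"tx":0,"ty":0,"twist":0,"tz":0}], claw=0, grip_force=25)

```text
t: 20.32
eef_pos: [0.4736, -0.1766, 0.033]
ee_rot: [-3.142, -0.001, -0.269]
force: [-1.5, 0.1, 5.4]
width: 0.0178
gripper_force: 25.0
```

Request:
arm_command(commands=[{"tx":-0.004,"ty":0,"twist":0,"tz":0},{"tx":-0.008,"ty":0,"twist":0,"tz":0},{"tx":-0.012,"ty":0,"twist":0,"tz":0},{"tx":-0.016,"ty":0,"twist":0,"tz":0},{"tx":-0.02,"ty":0,"twist":0,"tz":0},{"tx":-0.024,"ty":0,"twist":0,"tz":0},{"tx":-0.028,"ty":0,"twist":0,"tz":0},{"tx":-0.032,"ty":0,"twist":0,"tz":0}])

```text
t: 20.98
eef_pos: [0.4664, -0.1745, 0.033]
ee_rot: [-3.141, -0.002, -0.269]
force: [3.7, -1.2, 4.9]
width: 0.018
gripper_force: 25.0
```

Freely sliding (3.9 N, mostly from my own 5 N of downward press), so more turn is needed. Back to the knob.

Request:
arm_command(commands=[{"tx":0,"ty":0,"twist":0,"tz":0},{"tx":0,"ty":0,"twist":0,"tz":0},{"tx":0,"ty":0,"twist":0,"tz":0},{"tx":0,"ty":0,"twist":0,"tz":0},{"tx":0,"ty":0,"twist":0,"tz":0},{"tx":0,"ty":0,"twist":0,"tz":0},{"tx":0,"ty":0,"twist":0,"tz":0},{"tx":0,"ty":0,"twist":0,"tz":0}], claw=0.5)

```text
t: 21.65
eef_pos: [0.4655, -0.1745, 0.0325]
ee_rot: [3.142, 0.0, -0.27]
force: [-0.2, 0.3, -0.6]
width: 0.044
gripper_force: 0.0
```

```bash
python3 - <<'E'
from h import *
s=get_state();print(s["eef_pos"],np.degrees(s["ee_rot"][2]),s["force"])
p=s["eef_pos"]
chain([[p[0],p[1],.18,-54],[.564,-.197,.18,-93],[.564,-.197,.126,-93]])
E
```

```text
[ 0.46545962 -0.17446265  0.03249396] -15.448063132318726 [-0.17060211  0.31669324 -0.59466683]
tx 0.000 ty -0.000 tz -0.590 twist 0.2142 |d| 0.148
tx 0.305 ty -0.266 tz -0.000 twist 0.2167 |d| 0.101
tx -0.000 ty 0.000 tz 0.216 twist -0.0000 |d| 0.054
```

Request:
arm_command(commands=[{"tx":0,"ty":0,"twist":0,"tz":-0.1},{"tx":0,"ty":0,"twist":0,"tz":-0.22},{"tx":0,"ty":0,"twist":0.035,"tz":-0.34},{"tx":0,"ty":0,"twist":0.07,"tz":-0.45},{"tx":0,"ty":0,"twist":0.105,"tz":-0.53},{"tx":0,"ty":0,"twist":0.14,"tz":-0.58},{"tx":0,"ty":0,"twist":0.178,"tz":-0.59},{"tx":0,"ty":0,"twist":0.214,"tz":-0.59}])

```text
t: 22.32
eef_pos: [0.4662, -0.1745, 0.1816]
ee_rot: [-3.139, -0.002, -0.948]
force: [-0.0, -1.0, -0.8]
width: 0.0436
gripper_force: 0.0
```

Request:
arm_command(commands=[{"tx":0.04,"ty":-0.035,"twist":0.03,"tz":0},{"tx":0.09,"ty":-0.08,"twist":0.06,"tz":0},{"tx":0.14,"ty":-0.125,"twist":0.09,"tz":0},{"tx":0.2,"ty":-0.17,"twist":0.12,"tz":0},{"tx":0.25,"ty":-0.215,"twist":0.15,"tz":0},{"tx":0.29,"ty":-0.25,"twist":0.18,"tz":0},{"tx":0.305,"ty":-0.266,"twist":0.21,"tz":0},{"tx":0.305,"ty":-0.266,"twist":0.217,"tz":0}])

```text
t: 22.98
eef_pos: [0.565, -0.1972, 0.1794]
ee_rot: [3.141, -0.0, -1.628]
force: [0.1, -0.8, 0.0]
width: 0.0437
gripper_force: 0.0
```

Request:
arm_command(commands=[{"tx":0,"ty":0,"twist":0,"tz":0.03},{"tx":0,"ty":0,"twist":0,"tz":0.06},{"tx":0,"ty":0,"twist":0,"tz":0.09},{"tx":0,"ty":0,"twist":0,"tz":0.12},{"tx":0,"ty":0,"twist":0,"tz":0.15},{"tx":0,"ty":0,"twist":0,"tz":0.18},{"tx":0,"ty":0,"twist":0,"tz":0.2},{"tx":0,"ty":0,"twist":0,"tz":0.215}])

```text
t: 23.65
eef_pos: [0.5639, -0.1969, 0.1254]
ee_rot: [3.141, 0.0, -1.623]
force: [-0.3, 0.6, -0.4]
width: 0.0437
gripper_force: 0.0
```

Request:
arm_command(commands=[{"tx":0,"ty":0,"twist":0,"tz":0},{"tx":0,"ty":0,"twist":0,"tz":0},{"tx":0,"ty":0,"twist":0,"tz":0},{"tx":0,"ty":0,"twist":0,"tz":0},{"tx":0,"ty":0,"twist":0,"tz":0},{"tx":0,"ty":0,"twist":0,"tz":0},{"tx":0,"ty":0,"twist":0,"tz":0},{"tx":0,"ty":0,"twist":0,"tz":0}], claw=0, grip_force=20)

```text
t: 24.32
eef_pos: [0.5639, -0.197, 0.1266]
ee_rot: [3.141, -0.0, -1.624]
force: [-3.4, 0.4, 5.9]
width: 0.0142
gripper_force: 20.0
```

Request:
arm_command(commands=[{"tx":0,"ty":0,"twist":0.02,"tz":0},{"tx":0,"ty":0,"twist":0.04,"tz":0},{"tx":0,"ty":0,"twist":0.06,"tz":0},{"tx":0,"ty":0,"twist":0.08,"tz":0},{"tx":0,"ty":0,"twist":0.1,"tz":0},{"tx":0,"ty":0,"twist":0.12,"tz":0},{"tx":0,"ty":0,"twist":0.127,"tz":0},{"tx":0,"ty":0,"twist":0.127,"tz":0}])

```text
t: 24.98
eef_pos: [0.565, -0.1972, 0.1267]
ee_rot: [-3.14, 0.0, -2.022]
force: [1.1, -0.5, 1.9]
width: 0.0138
gripper_force: 20.0
```

Request:
arm_command(commands=[{"tx":0,"ty":0,"twist":0,"tz":0},{"tx":0,"ty":0,"twist":0,"tz":0},{"tx":0,"ty":0,"twist":0,"tz":0},{"tx":0,"ty":0,"twist":0,"tz":0},{"tx":0,"ty":0,"twist":0,"tz":0},{"tx":0,"ty":0,"twist":0,"tz":0},{"tx":0,"ty":0,"twist":0,"tz":0},{"tx":0,"ty":0,"twist":0,"tz":0}], claw=0.5)

```text
t: 25.65
eef_pos: [0.5642, -0.197, 0.1263]
ee_rot: [3.142, 0.0, -2.022]
force: [0.7, 0.6, 0.2]
width: 0.0438
gripper_force: 0.0
```

```bash
python3 - <<'E'
from h import *
s=get_state();print(s["eef_pos"],np.degrees(s["ee_rot"][2]),s["force"])
chain([[.4655,-.1745,.18,-66],[.4655,-.1745,.09,-15],[.4655,-.1745,.0315,-15]])
E
```

```text
[ 0.56417736 -0.19696868  0.12627927] -115.87922842204607 [0.72520774 0.59108817 0.17999709]
tx 0.091 ty 0.394 tz -0.215 twist -0.2771 |d| 0.115
tx 0.000 ty -0.000 tz 0.360 twist -0.2833 |d| 0.090
tx 0.000 ty -0.000 tz 0.234 twist -0.0000 |d| 0.058
```

Request:
arm_command(commands=[{"tx":0,"ty":0,"twist":0,"tz":-0.08},{"tx":0,"ty":0,"twist":0,"tz":-0.16},{"tx":0,"ty":0,"twist":0,"tz":-0.215},{"tx":0.015,"ty":0.07,"twist":-0.039,"tz":-0.215},{"tx":0.04,"ty":0.17,"twist":-0.078,"tz":-0.215},{"tx":0.06,"ty":0.27,"twist":-0.117,"tz":-0.215},{"tx":0.08,"ty":0.36,"twist":-0.156,"tz":-0.215},{"tx":0.091,"ty":0.394,"twist":-0.195,"tz":-0.215}])

```text
t: 26.32
eef_pos: [0.4629, -0.1739, 0.1802]
ee_rot: [3.141, 0.001, -1.404]
force: [0.1, 0.4, 0.4]
width: 0.0438
gripper_force: 0.0
```

Request:
arm_command(commands=[{"tx":0,"ty":0,"twist":-0.038,"tz":0.04},{"tx":0,"ty":0,"twist":-0.076,"tz":0.08},{"tx":0,"ty":0,"twist":-0.114,"tz":0.12},{"tx":0,"ty":0,"twist":-0.152,"tz":0.16},{"tx":0,"ty":0,"twist":-0.19,"tz":0.2},{"tx":0,"ty":0,"twist":-0.228,"tz":0.24},{"tx":0,"ty":0,"twist":-0.266,"tz":0.27},{"tx":0,"ty":0,"twist":-0.3,"tz":0.28}])

```text
t: 26.98
eef_pos: [0.465, -0.1744, 0.1089]
ee_rot: [3.141, 0.002, -0.462]
force: [0.5, 0.0, -0.1]
width: 0.0441
gripper_force: 0.0
```

```bash
python3 - <<'E'
from h import *
s=get_state();print(s["eef_pos"],np.degrees(s["ee_rot"][2]))
chain([[.4655,-.1745,.0325,-15]])
E
```

```text
[ 0.4649563  -0.17440275  0.10894041] -26.44368420364418
tx 0.002 ty -0.001 tz 0.306 twist -0.0636 |d| 0.076
```

Request:
arm_command(commands=[{"tx":0,"ty":0,"twist":-0.032,"tz":0.03},{"tx":0,"ty":0,"twist":-0.064,"tz":0.07},{"tx":0,"ty":0,"twist":-0.064,"tz":0.13},{"tx":0,"ty":0,"twist":-0.064,"tz":0.19},{"tx":0,"ty":0,"twist":-0.064,"tz":0.24},{"tx":0,"ty":0,"twist":-0.064,"tz":0.28},{"tx":0,"ty":0,"twist":-0.064,"tz":0.3},{"tx":0,"ty":0,"twist":-0.064,"tz":0.306}])

```text
t: 27.65
eef_pos: [0.4652, -0.1745, 0.0328]
ee_rot: [3.141, 0.001, -0.266]
force: [1.2, 0.3, -0.1]
width: 0.0445
gripper_force: 0.0
```

Request:
arm_command(commands=[{"tx":0,"ty":0,"twist":0,"tz":0},{"tx":0,"ty":0,"twist":0,"tz":0},{"tx":0,"ty":0,"twist":0,"tz":0},{"tx":0,"ty":0,"twist":0,"tz":0},{"tx":0,"ty":0,"twist":0,"tz":0},{"tx":0,"ty":0,"twist":0,"tz":0},{"tx":0,"ty":0,"twist":0,"tz":0},{"tx":0,"ty":0,"twist":0,"tz":0}], claw=0, grip_force=25)

```text
t: 28.32
eef_pos: [0.466, -0.1745, 0.034]
ee_rot: [-3.142, -0.001, -0.266]
force: [-1.0, 1.5, 5.9]
width: 0.018
gripper_force: 25.0
```

Request:
arm_command(commands=[{"tx":0.004,"ty":0,"twist":0,"tz":-0.004},{"tx":0.008,"ty":0,"twist":0,"tz":-0.004},{"tx":0.012,"ty":0,"twist":0,"tz":-0.004},{"tx":0.016,"ty":0,"twist":0,"tz":-0.004},{"tx":0.02,"ty":0,"twist":0,"tz":-0.004},{"tx":0.024,"ty":0,"twist":0,"tz":-0.004},{"tx":0.028,"ty":0,"twist":0,"tz":-0.004},{"tx":0.032,"ty":0,"twist":0,"tz":-0.004}])

```text
t: 28.98
eef_pos: [0.4734, -0.1766, 0.0344]
ee_rot: [3.142, 0.0, -0.266]
force: [-1.7, 1.0, -2.2]
width: 0.0177
gripper_force: 25.0
```

Still free (about 2 N). Another 0.45 rad is safe: at most about 4.6 N of pressure.

Request:
arm_command(commands=[{"tx":0,"ty":0,"twist":0,"tz":0.003},{"tx":0,"ty":0,"twist":0,"tz":0.003},{"tx":0,"ty":0,"twist":0,"tz":0.003},{"tx":0,"ty":0,"twist":0,"tz":0.003},{"tx":0,"ty":0,"twist":0,"tz":0.003},{"tx":0,"ty":0,"twist":0,"tz":0.003},{"tx":0,"ty":0,"twist":0,"tz":0.003},{"tx":0,"ty":0,"twist":0,"tz":0.003}], claw=0.5)

```text
t: 29.65
eef_pos: [0.4734, -0.1766, 0.0339]
ee_rot: [-3.142, -0.0, -0.266]
force: [-0.7, -0.3, 1.4]
width: 0.0441
gripper_force: 0.0
```

```bash
python3 - <<'E'
from h import *
s=get_state();print(s["eef_pos"],np.degrees(s["ee_rot"][2]),s["force"])
p=s["eef_pos"]
chain([[p[0],p[1],.18,-53.5],[.5645,-.197,.18,-104],[.5645,-.197,.126,-116]])
E
```

```text
[ 0.47344281 -0.17655603  0.03385654] -15.256116597684928 [-0.65426411 -0.31541737  1.4496853 ]
tx 0.000 ty -0.000 tz -0.585 twist 0.2125 |d| 0.146
tx 0.282 ty -0.244 tz -0.000 twist 0.2806 |d| 0.093
tx -0.000 ty 0.000 tz 0.216 twist 0.0667 |d| 0.054
```

Request:
arm_command(commands=[{"tx":0,"ty":0,"twist":0,"tz":-0.1},{"tx":0,"ty":0,"twist":0,"tz":-0.22},{"tx":0,"ty":0,"twist":0.035,"tz":-0.34},{"tx":0,"ty":0,"twist":0.07,"tz":-0.45},{"tx":0,"ty":0,"twist":0.105,"tz":-0.53},{"tx":0,"ty":0,"twist":0.14,"tz":-0.57},{"tx":0,"ty":0,"twist":0.178,"tz":-0.585},{"tx":0,"ty":0,"twist":0.2125,"tz":-0.585}])

```text
t: 30.32
eef_pos: [0.4741, -0.1766, 0.1817]
ee_rot: [-3.139, -0.002, -0.94]
force: [0.1, 0.3, -0.5]
width: 0.0442
gripper_force: 0.0
```

Request:
arm_command(commands=[{"tx":0.04,"ty":-0.035,"twist":0.036,"tz":0},{"tx":0.09,"ty":-0.08,"twist":0.072,"tz":0},{"tx":0.14,"ty":-0.125,"twist":0.108,"tz":0},{"tx":0.2,"ty":-0.17,"twist":0.144,"tz":0},{"tx":0.24,"ty":-0.205,"twist":0.18,"tz":0},{"tx":0.27,"ty":-0.235,"twist":0.216,"tz":0},{"tx":0.282,"ty":-0.244,"twist":0.25,"tz":0},{"tx":0.282,"ty":-0.244,"twist":0.281,"tz":0}])

```text
t: 30.98
eef_pos: [0.5651, -0.1971, 0.1795]
ee_rot: [3.141, -0.0, -1.822]
force: [-0.2, 0.4, -0.4]
width: 0.0441
gripper_force: 0.0
```

Request:
arm_command(commands=[{"tx":0,"ty":0,"twist":0.033,"tz":0.02},{"tx":0,"ty":0,"twist":0.067,"tz":0.05},{"tx":0,"ty":0,"twist":0.067,"tz":0.08},{"tx":0,"ty":0,"twist":0.067,"tz":0.12},{"tx":0,"ty":0,"twist":0.067,"tz":0.15},{"tx":0,"ty":0,"twist":0.067,"tz":0.18},{"tx":0,"ty":0,"twist":0.067,"tz":0.2},{"tx":0,"ty":0,"twist":0.067,"tz":0.212}])

```text
t: 31.65
eef_pos: [0.564, -0.1969, 0.126]
ee_rot: [3.14, -0.0, -2.026]
force: [0.3, -0.1, -0.8]
width: 0.0437
gripper_force: 0.0
```

Request:
arm_command(commands=[{"tx":0,"ty":0,"twist":0,"tz":0},{"tx":0,"ty":0,"twist":0,"tz":0},{"tx":0,"ty":0,"twist":0,"tz":0},{"tx":0,"ty":0,"twist":0,"tz":0},{"tx":0,"ty":0,"twist":0,"tz":0},{"tx":0,"ty":0,"twist":0,"tz":0},{"tx":0,"ty":0,"twist":0,"tz":0},{"tx":0,"ty":0,"twist":0,"tz":0}], claw=0, grip_force=20)

```text
t: 32.32
eef_pos: [0.565, -0.1972, 0.1275]
ee_rot: [-3.14, 0.0, -2.027]
force: [1.9, -1.9, 0.3]
width: 0.0139
gripper_force: 20.0
```

Request:
arm_command(commands=[{"tx":0,"ty":0,"twist":0.02,"tz":0},{"tx":0,"ty":0,"twist":0.04,"tz":0},{"tx":0,"ty":0,"twist":0.06,"tz":0},{"tx":0,"ty":0,"twist":0.08,"tz":0},{"tx":0,"ty":0,"twist":0.1,"tz":0},{"tx":0,"ty":0,"twist":0.12,"tz":0},{"tx":0,"ty":0,"twist":0.143,"tz":0},{"tx":0,"ty":0,"twist":0.143,"tz":0}])

```text
t: 32.98
eef_pos: [0.566, -0.198, 0.1275]
ee_rot: [-3.139, 0.001, -2.481]
force: [6.0, -6.8, -4.3]
width: 0.0138
gripper_force: 20.0
```

Request:
arm_command(commands=[{"tx":0,"ty":0,"twist":0,"tz":0},{"tx":0,"ty":0,"twist":0,"tz":0},{"tx":0,"ty":0,"twist":0,"tz":0},{"tx":0,"ty":0,"twist":0,"tz":0},{"tx":0,"ty":0,"twist":0,"tz":0},{"tx":0,"ty":0,"twist":0,"tz":0},{"tx":0,"ty":0,"twist":0,"tz":0},{"tx":0,"ty":0,"twist":0,"tz":0}], claw=0.5)

```text
t: 33.65
eef_pos: [0.5643, -0.1969, 0.1271]
ee_rot: [3.142, -0.0, -2.476]
force: [0.3, -0.4, -0.5]
width: 0.0439
gripper_force: 0.0
```

```bash
python3 - <<'E'
from h import *
s=get_state();print(s["eef_pos"],np.degrees(s["ee_rot"][2]),s["force"])
chain([[.473,-.1765,.18,-107],[.473,-.1765,.1,-53],[.473,-.1765,.0325,-15]])
E
```

```text
[ 0.56430374 -0.1968975   0.1270588 ] -141.88764944988046 [ 0.32244532 -0.43532446 -0.52976624]
tx 0.237 ty 0.290 tz -0.212 twist -0.1938 |d| 0.107
tx -0.000 ty 0.000 tz 0.320 twist -0.3000 |d| 0.080
tx 0.000 ty -0.000 tz 0.270 twist -0.2111 |d| 0.068
```

Request:
arm_command(commands=[{"tx":0,"ty":0,"twist":0,"tz":-0.08},{"tx":0,"ty":0,"twist":0,"tz":-0.16},{"tx":0,"ty":0,"twist":0,"tz":-0.212},{"tx":0.04,"ty":0.05,"twist":-0.039,"tz":-0.212},{"tx":0.1,"ty":0.13,"twist":-0.078,"tz":-0.212},{"tx":0.17,"ty":0.21,"twist":-0.117,"tz":-0.212},{"tx":0.22,"ty":0.27,"twist":-0.156,"tz":-0.212},{"tx":0.237,"ty":0.29,"twist":-0.194,"tz":-0.212}])

```text
t: 34.32
eef_pos: [0.4703, -0.1761, 0.1802]
ee_rot: [3.141, 0.001, -1.861]
force: [-0.1, -0.0, 0.5]
width: 0.0437
gripper_force: 0.0
```

Request:
arm_command(commands=[{"tx":0,"ty":0,"twist":-0.038,"tz":0.04},{"tx":0,"ty":0,"twist":-0.076,"tz":0.08},{"tx":0,"ty":0,"twist":-0.114,"tz":0.12},{"tx":0,"ty":0,"twist":-0.152,"tz":0.16},{"tx":0,"ty":0,"twist":-0.19,"tz":0.2},{"tx":0,"ty":0,"twist":-0.228,"tz":0.24},{"tx":0,"ty":0,"twist":-0.266,"tz":0.28},{"tx":0,"ty":0,"twist":-0.3,"tz":0.32}])

```text
t: 34.98
eef_pos: [0.473, -0.1765, 0.0997]
ee_rot: [-3.141, -0.0, -0.918]
force: [-0.3, 0.8, -0.0]
width: 0.0441
gripper_force: 0.0
```

```bash
python3 - <<'E'
from h import *
s=get_state();print(s["eef_pos"],np.degrees(s["ee_rot"][2]))
chain([[.473,-.1765,.0325,-15]])
E
```

```text
[ 0.4730447  -0.17649441  0.09972744] -52.6232335656606
tx -0.000 ty 0.000 tz 0.269 twist -0.2090 |d| 0.067
```

Request:
arm_command(commands=[{"tx":0,"ty":0,"twist":-0.039,"tz":0},{"tx":0,"ty":0,"twist":-0.078,"tz":0.01},{"tx":0,"ty":0,"twist":-0.117,"tz":0.03},{"tx":0,"ty":0,"twist":-0.156,"tz":0.06},{"tx":0,"ty":0,"twist":-0.195,"tz":0.11},{"tx":0,"ty":0,"twist":-0.209,"tz":0.17},{"tx":0,"ty":0,"twist":-0.209,"tz":0.23},{"tx":0,"ty":0,"twist":-0.209,"tz":0.266}])

```text
t: 35.65
eef_pos: [0.4724, -0.1764, 0.0324]
ee_rot: [3.141, 0.001, -0.268]
force: [-0.2, -0.3, -0.7]
width: 0.0437
gripper_force: 0.0
```

Request:
arm_command(commands=[{"tx":0,"ty":0,"twist":0,"tz":0},{"tx":0,"ty":0,"twist":0,"tz":0},{"tx":0,"ty":0,"twist":0,"tz":0},{"tx":0,"ty":0,"twist":0,"tz":0},{"tx":0,"ty":0,"twist":0,"tz":0},{"tx":0,"ty":0,"twist":0,"tz":0},{"tx":0,"ty":0,"twist":0,"tz":0},{"tx":0,"ty":0,"twist":0,"tz":0}], claw=0, grip_force=25)

```text
t: 36.32
eef_pos: [0.4736, -0.1765, 0.0344]
ee_rot: [-3.141, -0.001, -0.268]
force: [-1.0, 0.6, 6.5]
width: 0.0177
gripper_force: 25.0
```

Request:
arm_command(commands=[{"tx":-0.004,"ty":0,"twist":0,"tz":-0.003},{"tx":-0.008,"ty":0,"twist":0,"tz":-0.003},{"tx":-0.012,"ty":0,"twist":0,"tz":-0.003},{"tx":-0.016,"ty":0,"twist":0,"tz":-0.003},{"tx":-0.02,"ty":0,"twist":0,"tz":-0.003},{"tx":-0.024,"ty":0,"twist":0,"tz":-0.003},{"tx":-0.028,"ty":0,"twist":0,"tz":-0.003},{"tx":-0.032,"ty":0,"twist":0,"tz":-0.003}])

```text
t: 36.98
eef_pos: [0.4657, -0.1744, 0.0344]
ee_rot: [-3.141, -0.001, -0.268]
force: [4.1, -0.6, -3.5]
width: 0.0177
gripper_force: 25.0
```

Request:
arm_command(commands=[{"tx":0.004,"ty":0,"twist":0,"tz":0.001},{"tx":0.008,"ty":0,"twist":0,"tz":0.001},{"tx":0.012,"ty":0,"twist":0,"tz":0.001},{"tx":0.016,"ty":0,"twist":0,"tz":0.001},{"tx":0.02,"ty":0,"twist":0,"tz":0.001},{"tx":0.024,"ty":0,"twist":0,"tz":0.001},{"tx":0.028,"ty":0,"twist":0,"tz":0.001},{"tx":0.032,"ty":0,"twist":0,"tz":0.001}])

```text
t: 37.65
eef_pos: [0.4664, -0.1755, 0.0341]
ee_rot: [3.14, 0.011, -0.269]
force: [-18.8, 13.3, 27.7]
width: 0.0177
gripper_force: 25.0
```

Request:
arm_command(commands=[{"tx":-0.004,"ty":0,"twist":0,"tz":0.0},{"tx":-0.008,"ty":0,"twist":0,"tz":0.0},{"tx":-0.012,"ty":0,"twist":0,"tz":0.0},{"tx":-0.016,"ty":0,"twist":0,"tz":0.0},{"tx":-0.02,"ty":0,"twist":0,"tz":0.0},{"tx":-0.024,"ty":0,"twist":0,"tz":0.0},{"tx":-0.028,"ty":0,"twist":0,"tz":0.0},{"tx":-0.032,"ty":0,"twist":0,"tz":0.0}])

```text
t: 38.32
eef_pos: [0.4661, -0.1745, 0.0341]
ee_rot: [-3.141, -0.001, -0.268]
force: [5.3, -2.2, -2.6]
width: 0.0179
gripper_force: 25.0
```

Pulling gave 4–5 N, but the push jammed: I was gripping high, so the push tipped the gauge nose-down. I regrip lower and measure again by pulling, with the vertical force nulled.

Request:
arm_command(commands=[{"tx":0,"ty":0,"twist":0,"tz":0},{"tx":0,"ty":0,"twist":0,"tz":0},{"tx":0,"ty":0,"twist":0,"tz":0},{"tx":0,"ty":0,"twist":0,"tz":0},{"tx":0,"ty":0,"twist":0,"tz":0.008},{"tx":0,"ty":0,"twist":0,"tz":0.018},{"tx":0,"ty":0,"twist":0,"tz":0.028},{"tx":0,"ty":0,"twist":0,"tz":0.034}], claw=0.5)

```text
t: 38.98
eef_pos: [0.465, -0.1744, 0.0251]
ee_rot: [3.142, 0.001, -0.268]
force: [-0.4, -0.2, 0.6]
width: 0.0438
gripper_force: 0.0
```

Request:
arm_command(commands=[{"tx":0,"ty":0,"twist":0,"tz":0},{"tx":0,"ty":0,"twist":0,"tz":0},{"tx":0,"ty":0,"twist":0,"tz":0},{"tx":0,"ty":0,"twist":0,"tz":0},{"tx":0,"ty":0,"twist":0,"tz":0},{"tx":0,"ty":0,"twist":0,"tz":0},{"tx":0,"ty":0,"twist":0,"tz":0},{"tx":0,"ty":0,"twist":0,"tz":0}], claw=0, grip_force=20)

```text
t: 39.65
eef_pos: [0.4654, -0.1744, 0.0257]
ee_rot: [-3.142, -0.0, -0.268]
force: [0.3, -0.2, 0.4]
width: 0.018
gripper_force: 20.0
```

```bash
python3 - <<'E'
from h import *
s=get_state();print(s["eef_pos"],s["ee_rot"],s["force"],s["moment"],s["width"],s["gripper_force"])
a=grab_frame("scene")
cv2.imwrite("pics/s5.png",cv2.resize(a[140:240,110:260],(750,500),interpolation=3)[:,:,::-1])
E
```

```text
[ 0.46537868 -0.17437743  0.02567659] [-3.14152351e+00 -2.68906421e-04 -2.67927208e-01] [ 0.34760689 -0.24758355  0.36224524] [-0.02774573  0.06854621 -0.04514271] 0.01801186183434054 20.00015437602997
```

View pics/s5.png

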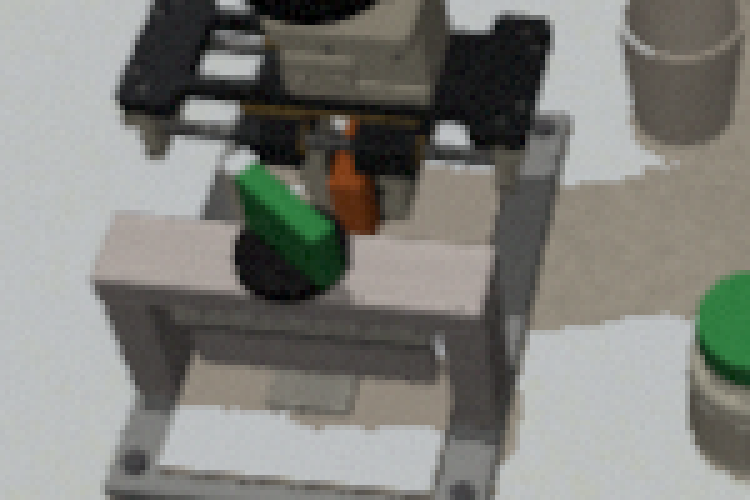

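The picture shows the tongue flat under the blade, tip at about (310,390). The bar's white end is at about (240,160), where I left it, clear of the gripper. The vertical force is now near zero, so I pull and then gently push.

Request:
arm_command(commands=[{"tx":-0.003,"ty":0,"twist":0,"tz":0},{"tx":-0.006,"ty":0,"twist":0,"tz":0},{"tx":-0.009,"ty":0,"twist":0,"tz":0},{"tx":-0.012,"ty":0,"twist":0,"tz":0},{"tx":-0.015,"ty":0,"twist":0,"tz":0},{"tx":-0.018,"ty":0,"twist":0,"tz":0},{"tx":-0.021,"ty":0,"twist":0,"tz":0},{"tx":-0.024,"ty":0,"twist":0,"tz":0}])

```text
t: 40.37
eef_pos: [0.4597, -0.1727, 0.0257]
ee_rot: [-3.141, -0.001, -0.268]
force: [4.4, -1.3, -3.7]
width: 0.0179
gripper_force: 20.0
```

Request:
arm_command(commands=[{"tx":0.003,"ty":0,"twist":0,"tz":0},{"tx":0.006,"ty":0,"twist":0,"tz":0},{"tx":0.009,"ty":0,"twist":0,"tz":0},{"tx":0.012,"ty":0,"twist":0,"tz":0},{"tx":0.015,"ty":0,"twist":0,"tz":0},{"tx":0.018,"ty":0,"twist":0,"tz":0},{"tx":0.02,"ty":0,"twist":0,"tz":0},{"tx":0.022,"ty":0,"twist":0,"tz":0}])

```text
t: 41.03
eef_pos: [0.4598, -0.1734, 0.0255]
ee_rot: [3.141, 0.008, -0.269]
force: [-14.0, 11.7, 21.7]
width: 0.0177
gripper_force: 20.0
```

Request:
arm_command(commands=[{"tx":0,"ty":0,"twist":0,"tz":-0.002},{"tx":0.0,"ty":0,"twist":0,"tz":-0.004},{"tx":0.002,"ty":0,"twist":0,"tz":-0.005},{"tx":0.004,"ty":0,"twist":0,"tz":-0.005},{"tx":0.006,"ty":0,"twist":0,"tz":-0.005},{"tx":0.008,"ty":0,"twist":0,"tz":-0.005},{"tx":0.01,"ty":0,"twist":0,"tz":-0.005},{"tx":0.012,"ty":0,"twist":0,"tz":-0.005}])

```text
t: 41.7
eef_pos: [0.4624, -0.1749, 0.0256]
ee_rot: [3.14, 0.009, -0.27]
force: [-8.2, 2.8, 3.4]
width: 0.0176
gripper_force: 20.0
```

Sliding now: 8.7 N with 3.4 N of downward press, and the pull gave 4.6 N with 3.7 N of lift. That puts the true drag at about 7 N, a bit low. One more 0.2 rad.

Request:
arm_command(commands=[{"tx":0,"ty":0,"twist":0,"tz":0},{"tx":0,"ty":0,"twist":0,"tz":0},{"tx":0,"ty":0,"twist":0,"tz":0},{"tx":0,"ty":0,"twist":0,"tz":0},{"tx":0,"ty":0,"twist":0,"tz":0},{"tx":0,"ty":0,"twist":0,"tz":-0.05},{"tx":0,"ty":0,"twist":0,"tz":-0.13},{"tx":0,"ty":0,"twist":0,"tz":-0.25}], claw=0.5)

```text
t: 42.37
eef_pos: [0.4659, -0.1749, 0.0881]
ee_rot: [3.141, 0.005, -0.268]
force: [0.9, 0.3, -0.3]
width: 0.0437
gripper_force: 0.0
```

```bash
python3 - <<'E'
from h import *
s=get_state();print(s["eef_pos"],np.degrees(s["ee_rot"][2]),s["force"])
p=s["eef_pos"]
chain([[p[0],p[1],.18,-66],[.5645,-.197,.18,-120],[.5645,-.197,.127,-142]])
E
```

```text
[ 0.46591167 -0.17491734  0.08806214] -15.376929943927186 [ 0.93148364  0.25483254 -0.30387381]
tx 0.000 ty -0.000 tz -0.368 twist 0.2812 |d| 0.092
tx 0.241 ty -0.324 tz -0.000 twist 0.3000 |d| 0.101
tx -0.000 ty 0.000 tz 0.212 twist 0.1222 |d| 0.053
```

Request:
arm_command(commands=[{"tx":0,"ty":0,"twist":0.02,"tz":-0.08},{"tx":0,"ty":0,"twist":0.058,"tz":-0.16},{"tx":0,"ty":0,"twist":0.096,"tz":-0.24},{"tx":0,"ty":0,"twist":0.134,"tz":-0.3},{"tx":0,"ty":0,"twist":0.172,"tz":-0.35},{"tx":0,"ty":0,"twist":0.21,"tz":-0.368},{"tx":0,"ty":0,"twist":0.248,"tz":-0.368},{"tx":0,"ty":0,"twist":0.281,"tz":-0.368}])

```text
t: 43.03
eef_pos: [0.4679, -0.175, 0.1819]
ee_rot: [-3.14, -0.0, -1.157]
force: [0.4, -0.7, 0.2]
width: 0.0437
gripper_force: 0.0
```

Request:
arm_command(commands=[{"tx":0.03,"ty":-0.04,"twist":0.038,"tz":0},{"tx":0.07,"ty":-0.09,"twist":0.076,"tz":0},{"tx":0.11,"ty":-0.15,"twist":0.114,"tz":0},{"tx":0.16,"ty":-0.21,"twist":0.152,"tz":0},{"tx":0.2,"ty":-0.27,"twist":0.19,"tz":0},{"tx":0.23,"ty":-0.31,"twist":0.228,"tz":0},{"tx":0.241,"ty":-0.324,"twist":0.266,"tz":0},{"tx":0.241,"ty":-0.324,"twist":0.3,"tz":0}])

```text
t: 43.7
eef_pos: [0.5672, -0.1972, 0.1807]
ee_rot: [3.141, -0.0, -2.099]
force: [0.6, -0.5, -0.6]
width: 0.0437
gripper_force: 0.0
```

Request:
arm_command(commands=[{"tx":0,"ty":0,"twist":0.038,"tz":0},{"tx":0,"ty":0,"twist":0.076,"tz":0.01},{"tx":0,"ty":0,"twist":0.114,"tz":0.03},{"tx":0,"ty":0,"twist":0.122,"tz":0.07},{"tx":0,"ty":0,"twist":0.122,"tz":0.12},{"tx":0,"ty":0,"twist":0.122,"tz":0.17},{"tx":0,"ty":0,"twist":0.122,"tz":0.2},{"tx":0,"ty":0,"twist":0.122,"tz":0.21}])

```text
t: 44.37
eef_pos: [0.5654, -0.1969, 0.1274]
ee_rot: [3.14, -0.002, -2.477]
force: [1.0, -0.9, -0.1]
width: 0.0438
gripper_force: 0.0
```

Request:
arm_command(commands=[{"tx":0,"ty":0,"twist":0,"tz":0},{"tx":0,"ty":0,"twist":0,"tz":0},{"tx":0,"ty":0,"twist":0,"tz":0},{"tx":0,"ty":0,"twist":0,"tz":0},{"tx":0,"ty":0,"twist":0,"tz":0},{"tx":0,"ty":0,"twist":0,"tz":0},{"tx":0,"ty":0,"twist":0,"tz":0},{"tx":0,"ty":0,"twist":0,"tz":0}], claw=0, grip_force=20)

```text
t: 45.03
eef_pos: [0.5668, -0.1974, 0.1294]
ee_rot: [-3.14, 0.001, -2.476]
force: [1.8, -1.9, 2.5]
width: 0.0138
gripper_force: 20.0
```

Request:
arm_command(commands=[{"tx":0,"ty":0,"twist":0.012,"tz":0},{"tx":0,"ty":0,"twist":0.024,"tz":0},{"tx":0,"ty":0,"twist":0.036,"tz":0},{"tx":0,"ty":0,"twist":0.048,"tz":0},{"tx":0,"ty":0,"twist":0.058,"tz":0},{"tx":0,"ty":0,"twist":0.064,"tz":0},{"tx":0,"ty":0,"twist":0.064,"tz":0},{"tx":0,"ty":0,"twist":0.064,"tz":0}])

```text
t: 45.7
eef_pos: [0.5672, -0.198, 0.1294]
ee_rot: [-3.139, 0.001, -2.677]
force: [3.4, -7.1, 0.0]
width: 0.0139
gripper_force: 20.0
```

Request:
arm_command(commands=[{"tx":0,"ty":0,"twist":0,"tz":0},{"tx":0,"ty":0,"twist":0,"tz":0},{"tx":0,"ty":0,"twist":0,"tz":0},{"tx":0,"ty":0,"twist":0,"tz":0},{"tx":0,"ty":0,"twist":0,"tz":0},{"tx":0,"ty":0,"twist":0,"tz":-0.05},{"tx":0,"ty":0,"twist":0,"tz":-0.12},{"tx":0,"ty":0,"twist":0,"tz":-0.2}], claw=0.5)

```text
t: 46.37
eef_pos: [0.5654, -0.1967, 0.1784]
ee_rot: [3.14, -0.002, -2.677]
force: [0.2, 0.9, 0.5]
width: 0.0436
gripper_force: 0.0
```

```bash
python3 - <<'E'
from h import *
s=get_state();print(s["eef_pos"],np.degrees(s["ee_rot"][2]),s["force"])
chain([[.463,-.175,.18,-102],[.463,-.175,.1,-49],[.463,-.175,.0255,-15]])
E
```

```text
[ 0.56543765 -0.19674745  0.17839037] -153.4088615760718 [0.19844764 0.85577773 0.51108078]
tx 0.327 ty 0.261 tz -0.006 twist -0.2856 |d| 0.105
tx -0.000 ty 0.000 tz 0.320 twist -0.2944 |d| 0.080
tx 0.000 ty -0.000 tz 0.298 twist -0.1889 |d| 0.075
```

Request:
arm_command(commands=[{"tx":0.03,"ty":0.025,"twist":-0.036,"tz":-0.006},{"tx":0.08,"ty":0.06,"twist":-0.072,"tz":-0.006},{"tx":0.14,"ty":0.11,"twist":-0.108,"tz":-0.006},{"tx":0.2,"ty":0.16,"twist":-0.144,"tz":-0.006},{"tx":0.26,"ty":0.21,"twist":-0.18,"tz":-0.006},{"tx":0.31,"ty":0.25,"twist":-0.216,"tz":-0.006},{"tx":0.327,"ty":0.261,"twist":-0.252,"tz":-0.006},{"tx":0.327,"ty":0.261,"twist":-0.286,"tz":-0.006}])

```text
t: 47.03
eef_pos: [0.4625, -0.1749, 0.1807]
ee_rot: [-3.141, 0.0, -1.773]
force: [-0.1, -0.1, -0.6]
width: 0.0437
gripper_force: 0.0
```

Request:
arm_command(commands=[{"tx":0,"ty":0,"twist":-0.038,"tz":0.04},{"tx":0,"ty":0,"twist":-0.076,"tz":0.08},{"tx":0,"ty":0,"twist":-0.114,"tz":0.12},{"tx":0,"ty":0,"twist":-0.152,"tz":0.16},{"tx":0,"ty":0,"twist":-0.19,"tz":0.2},{"tx":0,"ty":0,"twist":-0.228,"tz":0.24},{"tx":0,"ty":0,"twist":-0.266,"tz":0.28},{"tx":0,"ty":0,"twist":-0.295,"tz":0.32}])

```text
t: 47.7
eef_pos: [0.4638, -0.1751, 0.0999]
ee_rot: [-3.141, 0.0, -0.846]
force: [-0.5, 0.6, 0.4]
width: 0.0437
gripper_force: 0.0
```

```bash
python3 - <<'E'
from h import *
s=get_state();print(s["eef_pos"],np.degrees(s["ee_rot"][2]))
chain([[.463,-.175,.0255,-15]])
E
```

```text
[ 0.46383065 -0.17510726  0.09989422] -48.46232359995864
tx -0.003 ty 0.002 tz 0.298 twist -0.1859 |d| 0.074
```

Request:
arm_command(commands=[{"tx":0,"ty":0,"twist":-0.038,"tz":0},{"tx":0,"ty":0,"twist":-0.076,"tz":0.01},{"tx":0,"ty":0,"twist":-0.114,"tz":0.03},{"tx":0,"ty":0,"twist":-0.152,"tz":0.07},{"tx":0,"ty":0,"twist":-0.186,"tz":0.13},{"tx":0,"ty":0,"twist":-0.186,"tz":0.2},{"tx":0,"ty":0,"twist":-0.186,"tz":0.26},{"tx":0,"ty":0,"twist":-0.186,"tz":0.296}])

```text
t: 48.37
eef_pos: [0.4631, -0.1751, 0.0249]
ee_rot: [3.141, 0.002, -0.268]
force: [-0.5, -0.8, 0.4]
width: 0.0439
gripper_force: 0.0
```

Request:
arm_command(commands=[{"tx":0,"ty":0,"twist":0,"tz":0},{"tx":0,"ty":0,"twist":0,"tz":0},{"tx":0,"ty":0,"twist":0,"tz":0},{"tx":0,"ty":0,"twist":0,"tz":0},{"tx":0,"ty":0,"twist":0,"tz":0},{"tx":0,"ty":0,"twist":0,"tz":0},{"tx":0,"ty":0,"twist":0,"tz":0},{"tx":0,"ty":0,"twist":0,"tz":0}], claw=0, grip_force=20)

```text
t: 49.03
eef_pos: [0.4645, -0.1753, 0.0272]
ee_rot: [-3.141, -0.001, -0.268]
force: [-1.2, 0.6, 6.6]
width: 0.0179
gripper_force: 20.0
```

Request:
arm_command(commands=[{"tx":0.002,"ty":0,"twist":0,"tz":-0.001},{"tx":0.005,"ty":0,"twist":0,"tz":-0.002},{"tx":0.008,"ty":0,"twist":0,"tz":-0.003},{"tx":0.011,"ty":0,"twist":0,"tz":-0.004},{"tx":0.014,"ty":0,"twist":0,"tz":-0.004},{"tx":0.017,"ty":0,"twist":0,"tz":-0.005},{"tx":0.02,"ty":0,"twist":0,"tz":-0.005},{"tx":0.023,"ty":0,"twist":0,"tz":-0.005}])

```text
t: 49.7
eef_pos: [0.4649, -0.1761, 0.0271]
ee_rot: [3.141, 0.007, -0.269]
force: [-15.0, 8.9, 15.5]
width: 0.018
gripper_force: 20.0
```

Request:
arm_command(commands=[{"tx":0,"ty":0,"twist":0,"tz":-0.001},{"tx":0.0,"ty":0,"twist":0,"tz":-0.002},{"tx":0.002,"ty":0,"twist":0,"tz":-0.003},{"tx":0.004,"ty":0,"twist":0,"tz":-0.004},{"tx":0.006,"ty":0,"twist":0,"tz":-0.004},{"tx":0.008,"ty":0,"twist":0,"tz":-0.004},{"tx":0.01,"ty":0,"twist":0,"tz":-0.004},{"tx":0.012,"ty":0,"twist":0,"tz":-0.004}])

```text
t: 50.37
eef_pos: [0.4677, -0.1773, 0.0272]
ee_rot: [3.14, 0.008, -0.269]
force: [-8.8, 3.1, 2.0]
width: 0.0176
gripper_force: 20.0
```

Request:
arm_command(commands=[{"tx":-0.006,"ty":0,"twist":0,"tz":0.002},{"tx":-0.012,"ty":0,"twist":0,"tz":0.004},{"tx":-0.018,"ty":0,"twist":0,"tz":0.006},{"tx":-0.024,"ty":0,"twist":0,"tz":0.008},{"tx":-0.029,"ty":0,"twist":0,"tz":0.009},{"tx":-0.033,"ty":0,"twist":0,"tz":0.009},{"tx":-0.037,"ty":0,"twist":0,"tz":0.009},{"tx":-0.041,"ty":0,"twist":0,"tz":0.009}])

```text
t: 51.03
eef_pos: [0.4656, -0.175, 0.0271]
ee_rot: [-3.141, -0.006, -0.267]
force: [6.3, -2.0, -3.7]
width: 0.0181
gripper_force: 20.0
```

The push now gives 9.3 N (2 N of downward press) and the pull 6.6 N (3.7 N of lift). That means the blade presses with about 3.7 N and the drag is about 9 N, within range. Releasing and retreating.

Request:
arm_command(commands=[{"tx":0.006,"ty":0,"twist":0,"tz":0},{"tx":0.006,"ty":0,"twist":0,"tz":0},{"tx":0.006,"ty":0,"twist":0,"tz":0},{"tx":0.006,"ty":0,"twist":0,"tz":0},{"tx":0.006,"ty":0,"twist":0,"tz":0},{"tx":0.006,"ty":0,"twist":0,"tz":0},{"tx":0.006,"ty":0,"twist":0,"tz":0},{"tx":0.006,"ty":0,"twist":0,"tz":0}], claw=0.6)

```text
t: 51.7
eef_pos: [0.4639, -0.1752, 0.0263]
ee_rot: [-3.142, 0.0, -0.268]
force: [-0.0, 0.1, 0.1]
width: 0.0526
gripper_force: 0.0
```

Request:
arm_command(commands=[{"tx":0,"ty":0,"twist":0,"tz":-0.05},{"tx":0,"ty":0,"twist":0,"tz":-0.13},{"tx":0,"ty":0,"twist":0,"tz":-0.23},{"tx":0,"ty":0,"twist":0,"tz":-0.33},{"tx":0,"ty":0,"twist":0,"tz":-0.43},{"tx":0,"ty":0,"twist":0,"tz":-0.53},{"tx":0,"ty":0,"twist":0,"tz":-0.63},{"tx":0,"ty":0,"twist":0,"tz":-0.7}])

```text
t: 52.37
eef_pos: [0.4644, -0.1754, 0.2038]
ee_rot: [-3.141, -0.002, -0.268]
force: [1.5, -0.0, -0.7]
width: 0.0526
gripper_force: 0.0
```

```bash
python3 - <<'E'
from h import *
a=grab_frame("scene")
cv2.imwrite("pics/s6.png",cv2.resize(a[140:240,110:260],(750,500),interpolation=3)[:,:,::-1])
for q,z in(("gauge_tip",.02),("gap",.02),("gauge_grip",.045),("jar",0),("cup",0),("bottle",0)):
    for r in spot_point(q,"scene")[:2]:print(q,round(r["score"],2),np.round(atz("scene",r["uv"],z),3))
s=get_state();print(s["t"],s["eef_pos"],s["force"])
E
```

```text
gauge_tip 0.64 [ 0.584 -0.204  0.02 ]
gauge_tip 0.57 [0.3   0.311 0.02 ]
gap 0.86 [ 0.551 -0.199  0.02 ]
gauge_grip 0.84 [0.347 0.198 0.045]
jar 0.6 [0.61  0.008 0.   ]
cup 0.7 [ 0.408 -0.001  0.   ]
bottle 0.66 [ 0.774 -0.013 -0.   ]
52.7167 [ 0.46319143 -0.17516872  0.20022132] [-0.37304986  0.47458997  1.15573834]
```

View pics/s6.png

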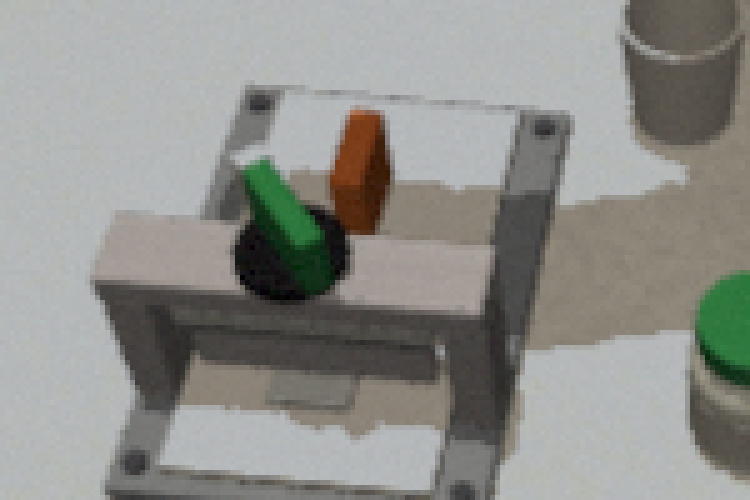

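The picture shows the gauge lying flat with its tip past the blade at about (310,390), roughly 25 mm in. The handle at (360,170) is free, the knob is untouched, and the bystanders are where they were. Handing in.

```bash
python3 -c "
from station import job_done
print(job_done())"
```

```text
the job is handed in; nothing more can be done
None
```

I handed the job in at about 53 s. The gauge lies flat under the blade, its tip about 25 mm past, with an estimated drag of about 9 N; everything is released and the bottle, cup and jar are undisturbed. The drag is worked out from one push (9.3 N) and one pull (6.6 N) after allowing for vertical hand force. Some earlier pushes jammed while the gripper pressed the handle down. The hand-in returned no verdict.

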